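# Slide a loaded parts tray from the welding table across the gap onto the parts trolley

### The arm

A 7-joint arm with a two-finger parallel gripper is mounted at the origin on the work surface. World frame = base frame: x ahead of the robot, y to its left, z up, the work surface at z = 0. Lengths are in m, angles in rad, forces in N, time in s.
With the tool pointing down it reaches from about 0.425 to 0.925 m from the base axis. Payload 6.8 kg.
Tool frame: the origin (TCP) lies at the very end of the fingers, on their centre line; the grasp point (between the pads) lies r.grip_depth behind it (r.grip_depth is the distance from the TCP to the grasp point, in m); z points along the fingers, x is the direction in which the jaws open and shut, and the axes are right-handed (so a half turn about z gives the same grasp; the last joint's range is limited). The gripper opens to 85 mm and grips with 20 to 120 N. Pads are 22 mm wide; open, the fingers measure 114 mm over their backs; the gripper's body (76 mm by 85 mm) begins 54 mm behind the grasp point. The pads swing forward as they close: fully open they stand 13 mm farther back than shut.
Start: joints at [-1.267, 0.477, 0.022, 1.555, -0.011, 1.109, -0.083], TCP at [0.27, 0.619, 0.231] pointing down, gripper open.
Joint ranges: [-2.96, 2.96], [-0.34, 2.1], [-1.41, 1.46], [0.24, 2.44], [-1.37, 4.51], [0.17, 1.92], [-2.96, 2.96]. Speed limits (rad/s): [2.39, 2.39, 3.14, 3.14, 3.14, 3.14, 3.14].

### API

Orientations are given as a rotation vector (axis times angle).
In Python, from bench import readout, grab_frame, workorder, r gives the robot as it stands.
- The arm moves only by the shell command python3 -m handwheel 'ROWS' [FORCE]. ROWS is text: rows parted by semicolons, each of 7 numbers parted by spaces: the shift along the tool's x, y, z in mm, then the turn, a rotation vector about the tool's x, y, z in degrees, then the finger opening in mm, from 0 to 85.4. A call has 1 to 12 rows; each row is the pose to reach, as a shift and turn from the pose commanded when the call began, along the tool's axes at that moment; what a row does not reach only later rows make up. A row lasts 1/8 s, in which the tool goes at most 62.5 mm and 10.7 degrees, less where a joint would pass 70% of its speed; a pose out of reach is approached as far as the arm can. A call with a gripper value outside its range is refused whole. The fingers move at their own pace and stop on an object; FORCE is the grip in N (left out, the last holds). Time passes only in rows, so rows that repeat a pose let the fingers close. It gives the time, the measured TCP pose, the force and the opening at its end, in the units of the state.
- readout.get_obs(): the state, without advancing time (a new reading comes with each control period).
- grab_frame(name): name is "scene" or "top"; returns a dict with "pixels" (480x640x3 uint8, red, green, blue), "fx", "fy", "cx", "cy" (pixels), "rvec" (rotation vector, rad) and "tvec" (3), from world to camera coordinates, as OpenCV has them. Camera axes: x right, y down, z forward; pixel columns grow to the right and rows downward; lengths in m; the calibration is good to about 2 mm. A picture is of the moment at which its call begins. There is no depth.
- workorder.hand_in(): hands the job in, once; it reports no verdict.
The state is a dict: "clock": time; "joints": joint angles; "qvel": joint speeds; "tau": joint torques, N m; "tcp_pos": TCP position; "orientation": TCP orientation; "contact_force": force on the tool from outside, world axes, zero at the start; "moment": the same for the moment, N m; "grip_width": finger opening in m.
Only numpy, scipy, OpenCV 4.12 (cv2) and the standard library are available. Lean on these libraries where they do the work, as an engineer would, in place of code of your own. Each camera call takes 0.05 s, during which the arm holds its last target.

### The job

Take the parts tray by its handle, line it up with the guides on the parts trolley and slide it, without lifting it, from the welding table across the gap and in between the guides, right up to the end bar, until the spring catch has popped up behind it; then let go. The flanges weigh down its front end, so bear down lightly on the handle as you push to keep the tray level and its front from dipping into the gap, but do not lean hard on it, and do not ram or wedge it: the trolley stands on castors. Keep the flanges in the tray and leave the other things where they are.

Things in the scene. Friction and masses are not known exactly. Their poses are not given: they have to be found in the camera images.
- tray: The parts tray: an open folded aluminium tray 265 mm long, 162 mm wide, 38 mm high, with 3 mm walls, about 0.32 kg empty, lying flat on the table. Origin: middle of its underside; its x axis points along its length to the nose (the end that goes ahead), y to the tray's left, z up. A cross wall 24 mm high, 12 mm ahead of the middle, closes off the front compartment.
- tray_center (a point): Centre of the tray, half-way up (19 mm over its underside), axes as the tray's. With the two flanges in its front compartment the centre of gravity is about 45 mm ahead of this point.
- tray_handle (a point): Middle of the tray's handle: a round steel bar 14 mm thick and 116 mm long, level, along the tray's y, 30 mm (centre line) above the tray's underside and 43 mm behind its rear wall (36 mm free between), held by two 14 mm stays 58 mm left and right of its middle. It is 175.5 mm behind the tray's centre.
- tray_nose (a point): Middle of the tray's lower front edge, 132.5 mm ahead of the tray's centre, at the height of the underside.
- flange_a_center (a point): Centre of the lower of two steel flanges stacked in the tray's front compartment: a disc 90 mm across and 7 mm thick, about 0.27 kg. The mass may differ by 15 percent.
- flange_b_center (a point): Centre of the upper flange, like the other one and lying on it.
- table: The welding table: perforated steel top, 1.2 m by 1.0 m, top at the height of the robot's base, on which the tray starts; friction with the tray about 0.6. Its origin lies in the middle of the top.
- table_edge (a point): A point on the straight upper edge of the welding table that faces the trolley (the edge runs along x; the gap begins here).
- trolley: The parts trolley, standing beyond the gap. Origin: middle of its near edge, at deck height. Its x axis points away from the gap, along the middle of the bay for the tray; y to the left, z up. The deck's first 14 mm are a lip turned down by 8 mm; the flat deck lies up to 3 mm lower than the table. The gap is 110 to 150 mm wide along the bay's middle. Guides and end bar: see the bay's mouth.
- bay_mouth (a point): Nominal middle of the bay's mouth, 59 mm in from the trolley's near edge, at deck height, axes as the trolley's. From about here two guides 22 mm high run along x, 167 mm apart (the tray is 162 mm wide), to the end bar nominally 337 mm in from the near edge; the mouth flares to 190 mm. Guides, end bar and catch are one frame clamped in slots, up to 18 mm nearer or farther along x: feel for it.
- catch (a joint): Spring catch, a steel flap 30 mm wide in the bay's floor, 50 mm left of the middle, sloping up to 9 mm, its free end 268 mm short of the end bar. 0 = up; the tray rides over it and presses it to about 0.25 rad (2 N); it springs up behind the tray's rear wall when the nose is 3 mm or less from the end bar.
- fclamp_mid (a point): Bystander: F-clamp, 320 mm long, 120 mm wide, 25 mm high, lying on the table beyond the tray. This is the middle of its bar.
- square_mid (a point): Bystander: flat steel try square, legs 200 and 100 mm, up to 14 mm high, lying on the table near the gap. This is the middle of its short, thicker leg.
- magnet_mid (a point): Bystander: welding magnet, a block 74 by 45 by 17 mm, on the table behind the tray's handle end. This is its centre.
- brush_mid (a point): Bystander: wire brush, 260 mm long, 31 mm high, on the table between robot and tray. This is its middle.
- bin_mid (a point): Bystander: grey bin of bolts, 120 by 90 by 50 mm, on the table beyond the tray. This is its centre.
- tin_mid (a point): Bystander: tin of nozzle paste, 70 mm across and 50 mm high, on the trolley's deck outside the left guide, by its near end. This is its centre.
- tube_mid (a point): Bystander: offcut of square steel tube, 160 by 40 by 40 mm, on the trolley's deck outside the right guide. This is its centre.
- polisher_mid (a point): Bystander: large angle polisher, 420 mm long, 210 mm high, on the far left of the table. This is a point on its motor housing.
Not all that is in view belongs to the job. Leave any orange look-alike of the part that bears flange_b_center alone.

How it is judged:
On the way, in this order (a step that is already met when the one before it is completed fails the run):
1. the tray spans the gap: its nose is on the trolley's deck, inside the mouth of the guides, and the tray is level (x of tray_nose in the frame of trolley between 0.008 and 0.2 m and z of tray_nose in the frame of trolley above -0.006 m and angle between tray_center's own z axis and vertical below 0.06 rad), for 0.1 s.
2. the tray, sliding in between the guides, presses the catch down (value of joint catch above 0.15 rad and x of tray_nose in the frame of trolley above 0.07 m), for 0.1 s.
At the end, for the whole second after the job is handed in: The tray lies flat on the trolley's deck between the guides, nose at the end bar (312 to 360 mm in from the trolley's near edge and within 8 mm of the bay's middle), the catch up (below 0.08 rad) behind it, both flanges in its front compartment (x of tray_nose in the frame of trolley between 0.312 and 0.36 m and y of tray_nose in the frame of trolley between -0.008 and 0.008 m and z of tray_center in the frame of trolley below 0.024 m and angle between the x axis of tray_center and the x axis of trolley, either way round below 0.05 rad and angle between tray_center's own z axis and vertical below 0.03 rad and value of joint catch below 0.08 rad and z of each of flange_a_center, flange_b_center in the frame of tray_center below 0.03 m and horizontal distance between each of flange_a_center, flange_b_center and tray_nose below 0.12 m); the robot touches nothing.
It fails at once if the tray tilts by more than 0.06 rad (its front sags into the gap) (angle between tray_center's own z axis and vertical above 0.06 rad).
It fails at once if the tray is lifted (its centre more than 25 mm above where it is when lying on the table) (height (world z) of tray_center above 0.044 m).
It fails at once if the tray is rammed, wedged or pressed against the trolley or anything on it (over 50 N in all, its weight included) (contact force between tray and trolley above 50 N).
It fails at once if the tray is pressed on the table with more than 40 N (contact force between tray and table above 40 N).
It fails at once if a bystander is moved by more than 25 mm (distance of any of fclamp_mid, square_mid, magnet_mid, brush_mid, bin_mid, tin_mid, tube_mid, polisher_mid from where it was at the start of the episode above 0.025 m).
It also fails if it takes over 72 s, if anything falls off the work surface, if the arm or the gripper's body presses on something with over 40 N, if the wrist force passes 120 N, or if a joint passes its speed limit or range.

## Working session

There is one attempt and no reset: what is moved stays moved. The work goes in short steps, Python scripts to look and compute and a shell command to move; the robot and the scene stay as the last step left them, time stands still between calls to the robot, and variables do not carry over. Pictures are saved under pics/ and viewed, and the job is handed in when it is done.

```bash
ls; mkdir -p pics; python3 - <<'E'
from bench import readout, grab_frame, r
import cv2
print(readout.get_obs(), r.grip_depth)
for n in("scene","top"):
    f=grab_frame(n); cv2.imwrite(f"pics/{n}0.png",f["pixels"][:,:,::-1]); print(n,{k:f[k] for k in f if k!="pixels"})
E
```

```text
pics
{'clock': 0.0, 'joints': array([-1.2671045 ,  0.47778654,  0.02237005,  1.55645317, -0.0114636 ,
        1.10930483, -0.08308761]), 'qvel': array([-0.00010434,  0.00038984, -0.00150123, -0.00176433,  0.00021899,
       -0.00103376,  0.00049436]), 'tau': array([ 4.38760353e-04, -5.96462774e+01,  1.60771586e+00, -2.81196088e+01,
        1.22860784e-02,  9.46197251e-03,  1.92428217e-05]), 'tcp_pos': array([0.2699737 , 0.61801227, 0.23033469]), 'orientation': array([ 2.62770231e+00,  1.71976258e+00, -2.22780055e-03]), 'contact_force': array([-0.26905858, -0.13240855, -0.24566441]), 'moment': array([-0.0035996 , -0.02450441, -0.02168738]), 'grip_width': 0.08553614484983339} 0.0187
scene {'fx': 441.01387286455423, 'fy': 441.01387286455423, 'cx': 331.3730757282115, 'cy': 236.68019652185245, 'rvec': array([ 0.99069074,  2.3012324 , -1.20221424]), 'tvec': array([ 0.27680073, -0.17132627,  1.64225354])}
top {'fx': 467.55539753943066, 'fy': 467.55539753943066, 'cx': 318.7749601056813, 'cy': 241.05646890893266, 'rvec': array([ 2.13799656, -2.17556628,  0.14412316]), 'tvec': array([0.10951904, 0.50607302, 1.39468315])}
```

View pics/scene0.png

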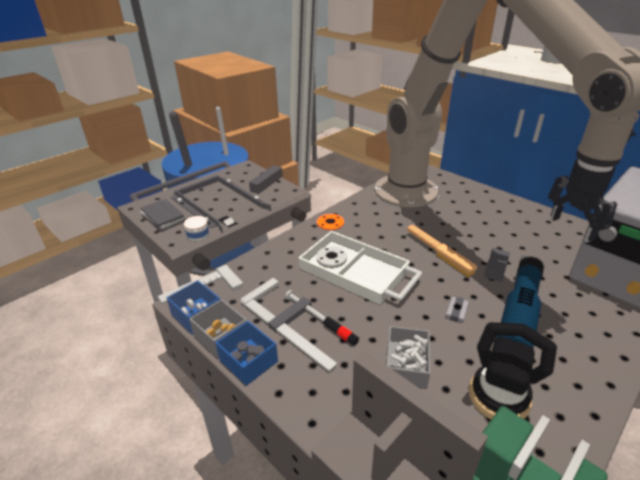

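View pics/top0.png

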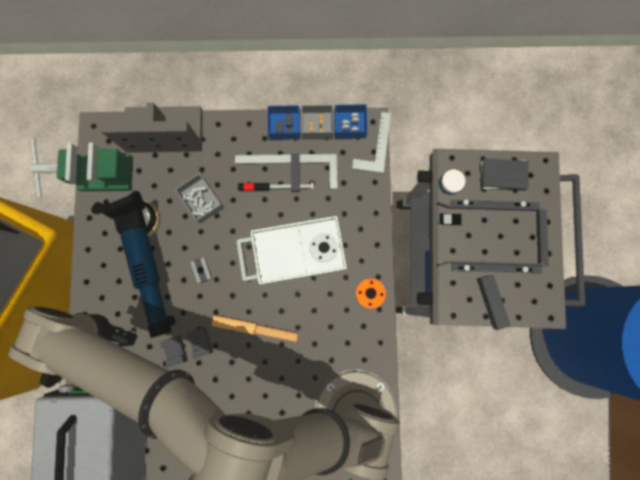

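```bash
cat > h.py <<'E'
import numpy as np, cv2
from bench import readout, grab_frame, r
def cam(f):
    R=cv2.Rodrigues(np.array(f["rvec"]))[0]; K=np.array([[f["fx"],0,f["cx"]],[0,f["fy"],f["cy"]],[0,0,1]])
    return K,R,np.array(f["tvec"])
def ray(f,uv,z):
    K,R,t=cam(f); uv=np.atleast_2d(np.array(uv,float))
    d=(np.linalg.inv(K)@np.c_[uv,np.ones(len(uv))].T).T@R; c=-R.T@t
    return c+d*((z-c[2])/d[:,2])[:,None]
def proj(f,p):
    K,R,t=cam(f); return cv2.projectPoints(np.atleast_2d(np.array(p,float)),np.array(f["rvec"]),t,K,None)[0][:,0]
def crop(f,x0,y0,x1,y1,s,name):
    im=cv2.resize(f["pixels"][y0:y1,x0:x1,::-1],None,fx=s,fy=s,interpolation=cv2.INTER_CUBIC); cv2.imwrite("pics/"+name,im)
E
python3 - <<'E'
from h import *
f=grab_frame("top"); np.save("top.npy",f,allow_pickle=True); crop(f,225,200,425,340,4,"t1.png"); crop(f,385,140,585,340,3,"t2.png")
s=grab_frame("scene"); np.save("scene.npy",s,allow_pickle=True); crop(s,110,130,310,280,4,"s1.png"); crop(s,280,200,480,350,4,"s2.png")
for g in (f,s): R=cam(g); print(-R[1].T@R[2])
print(proj(f,[[0,0,0]]),ray(f,[[300,250],[245,258],[397,330],[432,240],[388,120]],0))
E
```

```text
[0.32448138 0.1087368  1.44780301]
[1.2348498  0.79725552 0.80155951]
[[355.49026642 410.71304668]] [[ 0.48503798  0.15946135  0.        ]
 [ 0.46299271  0.33056658  0.        ]
 [ 0.23459428 -0.13314959  0.        ]
 [ 0.50935743 -0.25344656  0.        ]
 [ 0.90281614 -0.13020654  0.        ]]
```

View pics/t1.png

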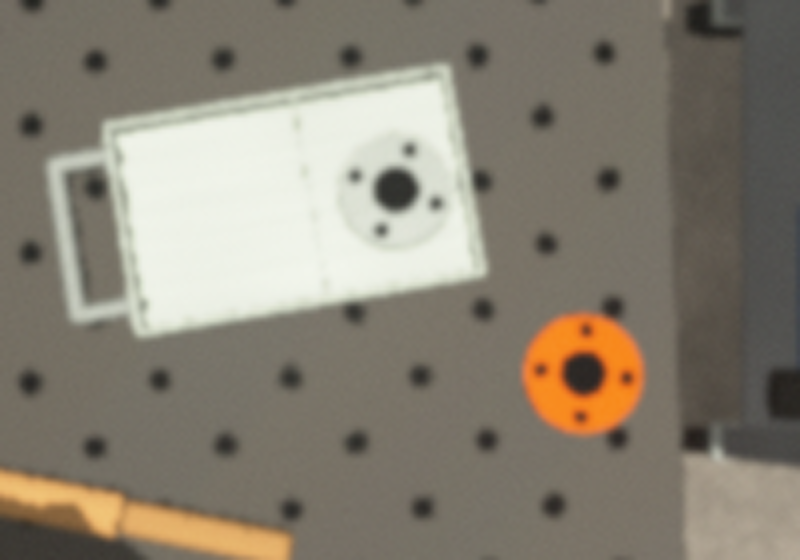

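View pics/t2.png

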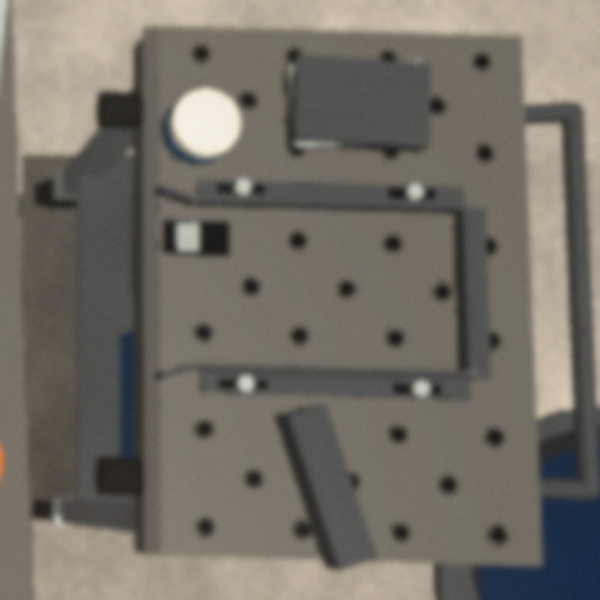

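View pics/s1.png

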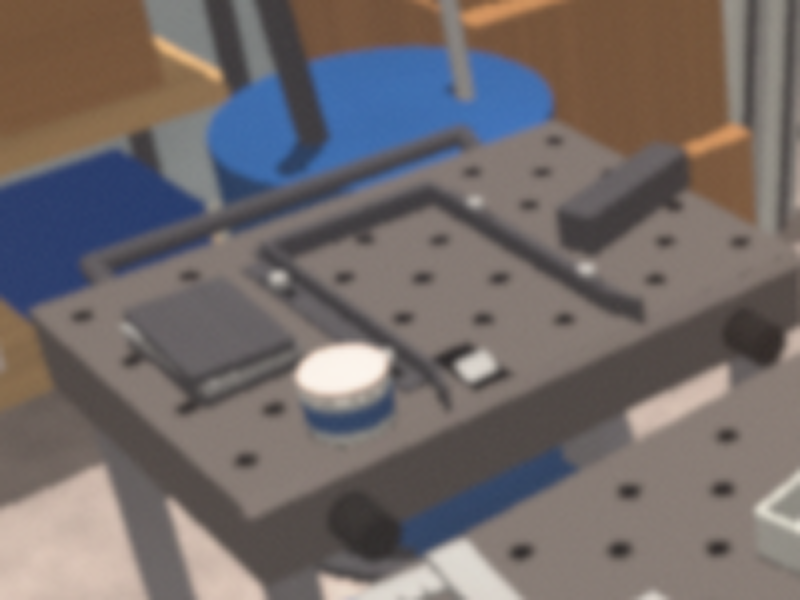

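View pics/s2.png

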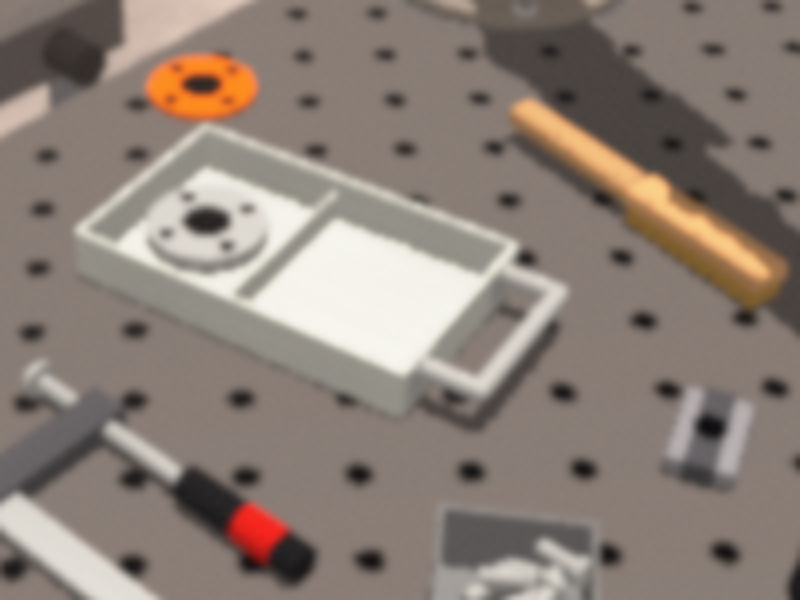

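```bash
python3 - <<'E'
from h import *
f=np.load("top.npy",allow_pickle=True).item()
im=f["pixels"]; g=cv2.cvtColor(im,cv2.COLOR_RGB2GRAY).astype(float)
# tray mask
roi=np.zeros(g.shape,np.uint8); roi[205:295,230:355]=1
m=((g>150)&(roi>0)).astype(np.uint8)
c=max(cv2.findContours(m,cv2.RETR_EXTERNAL,cv2.CHAIN_APPROX_NONE)[0],key=cv2.contourArea)
mo=cv2.morphologyEx(m,cv2.MORPH_OPEN,np.ones((9,9)))
c2=max(cv2.findContours(mo,cv2.RETR_EXTERNAL,cv2.CHAIN_APPROX_NONE)[0],key=cv2.contourArea)
w=ray(f,c2[:,0].astype(float),0.03)[:,:2]
rr=cv2.minAreaRect((w*1000).astype(np.float32)); print("tray rect mm",rr)
cq=lambda x,y,x0,y0,s:[x0+(x+.5)/s-.5,y0+(y+.5)/s-.5]
T=[cq(x,y,225,200,4) for x,y in [(103,123),(449,65),(487,272),(137,337)]]
P=ray(f,T,.038); print("rim corners",P.round(4), np.linalg.norm(P-np.roll(P,-1,0),axis=1))
print("centre",P.mean(0))
H=ray(f,[cq(x,y,225,200,4) for x,y in [(57,167),(80,312)]],.03); print("handle",H,H.mean(0),np.linalg.norm(H[1]-H[0]))
d=(P[1]+P[2]-P[0]-P[3]); d/=np.linalg.norm(d); print("heading",d,np.degrees(np.arctan2(d[1],d[0])),"handle from centre",P.mean(0)-d*.1755)
hd=H[1]-H[0]; print("bar dir",np.degrees(np.arctan2(hd[1],hd[0])))
# guides
for (lo,hi) in ((200,215),(258,272)):
    pts=[]
    for u in range(458,536,3):
        col=g[lo:hi,u-1:u+2].mean(1); k=col.argmin(); pts.append([u,lo+k])
    pts=np.array(pts); print(pts[:,1]); W=ray(f,pts,.011)
    A=np.polyfit(W[:,1],W[:,0],1); print("line x=a*y+b",A,"x at y=-.35,-.5",np.polyval(A,-.35),np.polyval(A,-.5))
    print(g[lo:hi,480].astype(int),g[lo:hi,505].astype(int))
# end bar, near edge
for v in (215,225,235,245,255): print(v,"endbar",g[v-1:v+2,528:556].mean(0).astype(int))
for v in (170,220,240,260,300): print(v,"edge",g[v-1:v+2,424:446].mean(0).astype(int), "table",g[v-1:v+2,386:404].mean(0).astype(int))
E
```

```text
tray rect mm ((483.63629150390625, 166.1767120361328), (170.409423828125, 276.04052734375), 8.936795234680176)
rim corners [[0.5436 0.3086 0.038 ]
 [0.584  0.0439 0.038 ]
 [0.4249 0.0188 0.038 ]
 [0.3806 0.2829 0.038 ]] [0.26773149 0.16106014 0.2677423  0.16499442]
centre [0.48327343 0.16356275 0.038     ]
handle [[0.51144375 0.34480818 0.03      ]
 [0.40053898 0.32694646 0.03      ]] [0.45599137 0.33587732 0.03      ] 0.11233391121006842
heading [ 0.15809693 -0.9874236   0.        ] -80.90354777528377 handle from centre [0.45552742 0.33685559 0.038     ]
bar dir -170.85081456586474
[202 202 207 208 203 203 208 208 208 208 208 208 208 208 208 208 209 209
 209 204 204 209 209 205 204 209]
line x=a*y+b [0.04994713 0.63218393] x at y=-.35,-.5 0.614702433183343 0.6072103639217024
[ 99  89  84  82  85  85  81  73  70  86 105 114 114 114 114] [104  96  87  84  84  84  84  78  70  71  86 103 109 111 111]
[267 267 263 263 263 268 264 264 264 264 264 264 264 264 264 265 265 265
 265 269 269 270 264 265 270 265]
line x=a*y+b [0.05239097 0.44904302] x at y=-.35,-.5 0.4307061777232428 0.42284753
[... 954 characters left out ...]
79  76  70  59  54  57  70  87  95  96  94  94  90  69  43  33
  51 100 153 180] table [112 114 114 114 114 109 100  92  89  88  87  86  86  86  86  86  86  86]
240 edge [ 81  82  82  81  77  67  56  57  70  86  94  97  98 101 109 115 117 117
 116 117 118 117] table [113 113 113 114 112 107  96  87  85  86  87  84  83  82  81  82  82  83]
260 edge [ 70  57  47  44  44  46  48  53  66  83  94  97  97 102 110 118 119 118
 119 116 113 112] table [114 114 113 114 113 111 107  94  89  88  90  91  91  92  92  91  89  89]
300 edge [ 39  39  39  39  37  39  38  38  55  79  93  98  98 103 110 119 122 123
 123 123 123 122] table [116 116 116 116 116 116 114 111 101  92  85  83  82  78  77  75  76  75]
```

```bash
python3 - <<'E'
from h import *
f=np.load("top.npy",allow_pickle=True).item()
g=cv2.cvtColor(f["pixels"],cv2.COLOR_RGB2GRAY).astype(float)
def cross(a,lev,rising):
    a=np.asarray(a); 
    s=(a-lev)*(1 if rising else -1)
    i=np.where((s[:-1]<0)&(s[1:]>=0))[0]
    return None if len(i)==0 else i + (-s[i])/(s[i+1]-s[i])
zd=-.0015
def fit(pts,z,axis):
    W=ray(f,pts,z); a,b=(1,0) if axis=='y' else (0,1)
    A=np.polyfit(W[:,a],W[:,b],1); res=W[:,b]-np.polyval(A,W[:,a]); k=abs(res)<.002
    A=np.polyfit(W[k,a],W[k,b],1); return A,k.sum(),res[k].std()
L=[];Rr=[]
for u in range(464,532,2):
    a=cross(g[206:215,u],92,True)
    if a is not None: L.append([u,206+a[0]])
    a=cross(g[256:268,u],95,False)
    if a is not None: Rr.append([u,256+a[-1]])
AL=fit(L,zd,'y'); AR=fit(Rr,.022+zd,'y'); print("L",AL,"R",AR)
E=[]
for v in range(212,262,2):
    a=cross(g[v,530:545],80,False)
    if a is not None: E.append([530+a[-1],v])
AE=fit(E,zd,'x'); print("end",AE)
N=[];T=[];Lp=[]
for v in list(range(165,310,3)):
    a=cross(g[v,428:436],75,True)
    if a is not None: N.append([428+a[0],v])
    a=cross(g[v,433:446],106,True)
    if a is not None: Lp.append([433+a[0],v])
for v in range(200,310,3):
    a=cross(g[v,386:400],100,False)
    if a is not None: T.append([386+a[0],v])
AN=fit(N,zd-.008,'x'); AP=fit(Lp,zd,'x');AT=fit(T,0,'x'); print("near",AN,"lip",AP,"table",AT)
xm=lambda y:(np.polyval(AL[0],y)+np.polyval(AR[0],y))/2
sl=(AL[0][0]+AR[0][0])/2
ax=np.array([-sl,-1]);ax/=np.linalg.norm(ax); print("trolley axis",ax,np.degrees(np.arctan2(ax[1],ax[0])))
for y in(-.25,-.4,-.5): print(y,xm(y),"sep",(np.polyval(AL[0],y)-np.polyval(AR[0],y))*abs(ax[1]))
for n,A in(("near",AN),("lip",AP),("end",AE),("table",AT)): print(n,np.polyval(A[0],.53),"normal ang",np.degrees(np.arctan(A[0][0])))
# tray clear edges
E
python3 - <<'E'
import sys; sys.path.insert(0,'.')
from h import *
f=np.load("top.npy",allow_pickle=True).item()
print(f["pixels"][258:262,436:450].tolist()[0][:3])
crop(f,432,195,552,285,6,"t3.png")
E
```

```text
L (array([0.04823164, 0.62380048]), np.int64(34), np.float64(0.00035034903297133103)) R (array([0.04304326, 0.45412603]), np.int64(34), np.float64(0.0003855370647363876))
end (array([-0.04092359, -0.56074334]), np.int64(12), np.float64(0.0006314517987710331))
near (array([-0.04518798, -0.23391521]), np.int64(49), np.float64(0.0005217198545270596)) lip (array([-0.05913582, -0.24224815]), np.int64(20), np.float64(0.0008226550882742213)) table (array([-0.00981652, -0.12418042]), np.int64(31), np.float64(0.0010143191986438278))
trolley axis [-0.04558999 -0.99896024] -92.61301998753972
-0.25 0.5275538928694932 sep 0.16820227417864675
-0.4 0.5207082758392011 sep 0.16742482694039068
-0.5 0.5161445311523398 sep 0.1669065287815534
near -0.25786483947192634 normal ang -2.5873202693810553
lip -0.2735901373163428 normal ang -3.384291538485758
end -0.5824328402063623 normal ang -2.3434413890210317
table -0.12938317692977408 normal ang -0.5624272244556103
[[103, 99, 89], [106, 101, 92], [118, 112, 102]]
```

View pics/t3.png

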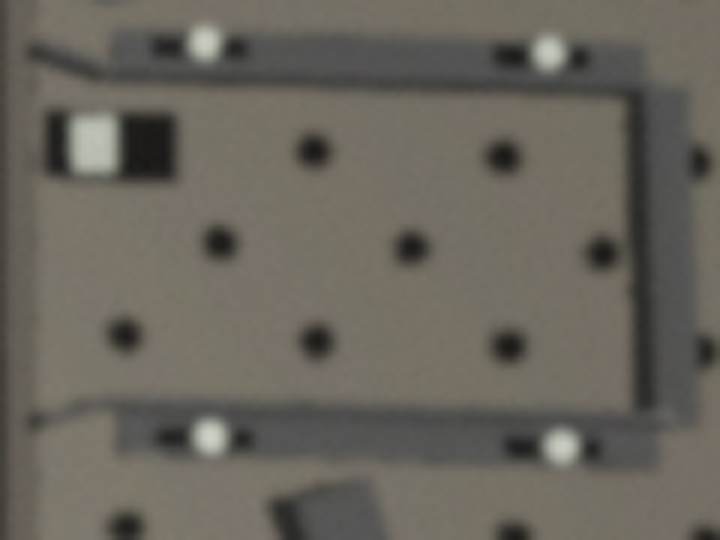

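```bash
python3 - <<'E'
from h import *
f=np.load("top.npy",allow_pickle=True).item(); s=np.load("scene.npy",allow_pickle=True).item()
cq=lambda x,y,x0,y0,k:[x0+(x+.5)/k-.5,y0+(y+.5)/k-.5]
H=ray(s,[cq(x,y,280,200,4) for x,y in[(560,290),(480,387)]],.03);print("handle scene",H,H.mean(0))
P=ray(s,[cq(x,y,280,200,4) for x,y in[(80,232),(205,126),(517,245),(404,375)]],.038);print("rim scene",P,P.mean(0),np.linalg.norm(P-np.roll(P,-1,0),axis=1))
d=P[0]+P[1]-P[2]-P[3];d/=np.linalg.norm(d);print(d,P.mean(0)-d*.1755)
print("orange",ray(f,[[371,293]],.007),"fclamp",ray(f,[[245,187],[313,187],[333,187]],.02),"magnet",ray(f,[[200,270]],.01),"brush",ray(f,[[213,322],[297,337]],.02),"polisher",ray(f,[[145,260]],.1),"bin",ray(f,[[200,198]],.05))
o=readout.get_obs();print(cv2.Rodrigues(o["orientation"])[0].round(3),o["tcp_pos"])
# catch two view
print("catch",ray(f,cq(95,145,432,195,6),.005),ray(s,cq(470,365,110,130,4),.005))
# deck height: triangulate holes / end of tin? left-guide far inner corner bottom
def tri(a,b):
    Kf,Rf,tf=cam(f);Ks,Rs,ts=cam(s)
    X=cv2.triangulatePoints(Kf@np.c_[Rf,tf],Ks@np.c_[Rs,ts],np.array(a).reshape(2,1),np.array(b).reshape(2,1));return (X[:3]/X[3]).ravel()
for a,b in [((313,150),(403,318)),((503,157),(344,277)),((220,243),(484,319)),((411,246),(423,278)),((125,335),(565,319)),((316,341),(499,278)),((508,346),(440,240))]:
    print(tri(cq(*a,432,195,6),cq(*b,110,130,4)))
print("tablehole",[ray(s,cq(43,155,280,200,4),0)])
E
```

```text
handle scene [[0.39466213 0.32656464 0.03      ]
 [0.51084426 0.34465998 0.03      ]] [0.4527532  0.33561231 0.03      ]
rim scene [[0.58199565 0.0475896  0.038     ]
 [0.42485656 0.0201247  0.038     ]
 [0.38269425 0.28146884 0.038     ]
 [0.54245336 0.30741559 0.038     ]] [0.48299996 0.16414968 0.038     ] [0.1595212  0.26472329 0.16185242 0.26281768]
[ 0.15487978 -0.98793333  0.        ] [0.45581855 0.33753198 0.038     ]
orange [[ 0.34797084 -0.05664267  0.007     ]] fclamp [[0.68377384 0.3280901  0.02      ]
 [0.68020648 0.11566162 0.02      ]
 [0.67915657 0.05314172 0.02      ]] magnet [[0.42740556 0.46715275 0.01      ]] brush [[0.2693994  0.42322858 0.02      ]
 [0.22054045 0.17102939 0.02      ]] polisher [[0.45262721 0.6038283  0.1       ]] bin [[0.64419258 0.46047461 0.05      ]]
[[ 0.4    0.916 -0.   ]
 [ 0.916 -0.4   -0.001]
 [-0.001  0.    -1.   ]] [0.27003802 0.61825436 0.23071343]
catch [[ 0.57501713 -0.3038239   0.005     ]] [[ 0.58228533 -0.30736045  0.005     ]]
[ 0.57218711 -0.42051095 -0.00118447]
[ 0.56740898 -0.52073661 -0.00178405]
[ 0.5238     -0.36903591 -0.00222488]
[ 0.51998583 -0.46824673 -0.00166208]
[ 0.47611155 -0.31637355 -0.00143812]
[ 0.47201478 -0.41639063 -0.00179498]
[ 0.46738965 -0.51596419 -0.00191924]
tablehole [array([[ 0.501516  , -0.08377153,  0.        ]])]
```

```bash
python3 -m handwheel '-20 30 0 0 0 -4 40; -50 77 0 0 0 -10 40; -81 124 0 0 0 -15 40; -112 172 0 0 0 -21 40; -143 220 20 0 0 -26 40; -170 260 60 0 0 -30 40; -184 282 100 0 0 -32.6 40; -184 282 130 0 0 -32.6 40; -184 282 130 0 0 -32.6 40; -184 282 130 0 0 -32.6 40'
cat > st.py <<'E'
from h import *
o=readout.get_obs();R=cv2.Rodrigues(o["orientation"])[0]
h=np.degrees(np.arctan2(R[1,0],R[0,0]))
print("t",round(o["clock"],2),"tcp",o["tcp_pos"].round(4),"xhead",h.round(2),"tilt",np.degrees(np.arccos(-R[2,2])).round(2),"F",o["contact_force"].round(1),"M",o["moment"].round(2),"w",o["grip_width"].round(4),"q",o["joints"].round(2))
import sys
if len(sys.argv)>1: # target x y z head
    t=np.array([float(v) for v in sys.argv[1:4]]); print("shift tool mm",(R.T@(t-o["tcp_pos"])*1000).round(1),"turn z",round(h-float(sys.argv[4]),2))
E
python3 st.py .4555 .337 .0105 99.0
```

```text
clock: 1.45
tcp_pos: [0.4552, 0.3381, 0.1024]
orientation: [-2.039, -2.39, -0.002]
contact_force: [0.5, 0.7, 0.4]
grip_width: 0.0401Traceback (most recent call last):
  File "st.py", line 4, in <module>
    print("t",round(o["clock"],2),"tcp",o["tcp_pos"].round(4),"xhead",h.round(2),"tilt",np.degrees(np.arccos(-R[2,2])).round(2),"F",o["contact_force"].round(1),"M",o["moment"].round(2),"w",o["grip_width"].round(4),"q",o["joints"].round(2))
                                                                                                                                                                                             ^^^^^^^^^^^^^^^^^^^^^
AttributeError: 'float' object has no attribute 'round'
```

```bash
sed -i 's/o\["grip_width"\].round(4)/round(float(o["grip_width"]),4)/' st.py
python3 st.py .4555 .337 .0105 99.0; python3 - <<'E'
from h import *
f=grab_frame("top"); crop(f,200,200,400,340,4,"t4.png"); f=grab_frame("scene"); crop(f,300,170,460,310,4,"s4.png")
E
```

```text
t 1.45 tcp [0.4552 0.3381 0.1024] xhead 99.05 tilt 0.09 F [0.5 0.7 0.4] M [-0.   -0.   -0.01] w 0.0401 q [-0.74  0.46 -0.01  1.93  0.    0.75  0.98]
shift tool mm [-1.2 -0.  91.9] turn z 0.05
```

View pics/t4.png

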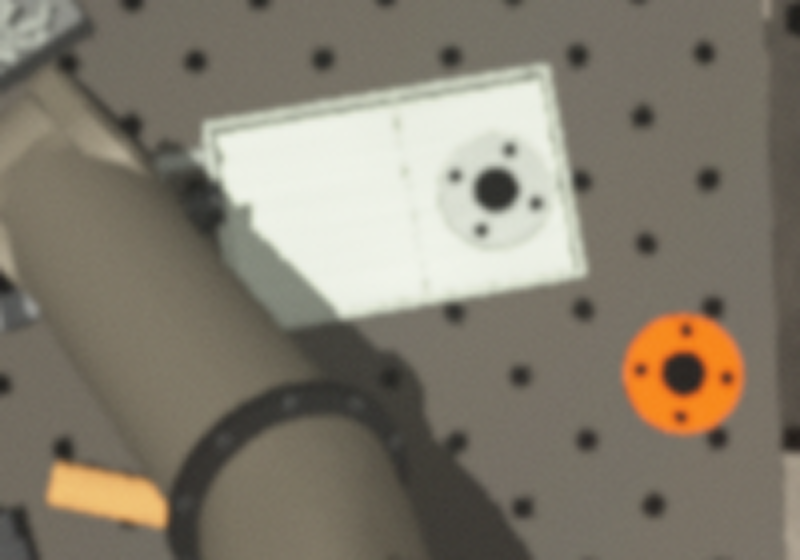

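View pics/s4.png

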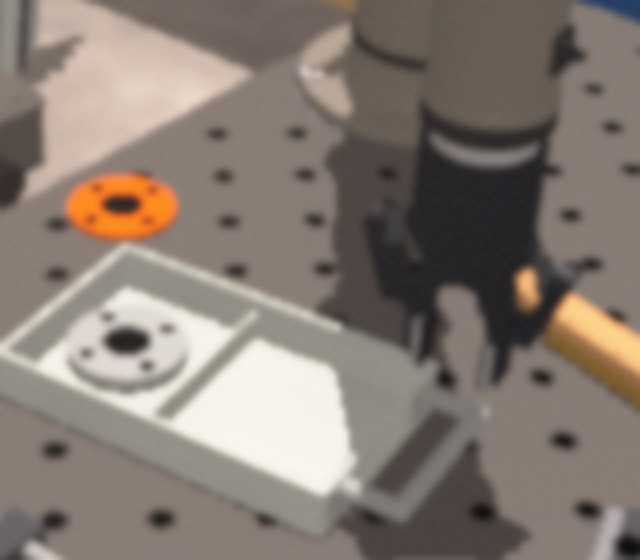

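```bash
python3 -m handwheel '-1 0 40 0 0 0 40; -1 0 65 0 0 0 40; -1 0 80 0 0 0 40; -1 0 88 0 0 0 40; -1 0 92 0 0 0 40; -1 0 92 0 0 0 40'; python3 st.py .4555 .337 .0105 99.0
```

```text
clock: 2.3
tcp_pos: [0.4554, 0.3364, 0.0097]
orientation: [2.04, 2.389, 0.001]
contact_force: [0.4, -0.3, -0.5]
grip_width: 0.0398
t 2.3 tcp [0.4554 0.3364 0.0097] xhead 99.0 tilt 0.04 F [ 0.4 -0.3 -0.5] M [0.03 0.04 0.03] w 0.0398 q [-0.74  0.6  -0.01  1.97  0.01  0.57  0.97]
shift tool mm [ 0.6  0.2 -0.8] turn z 0.0
```

Clear, no contact. Close.

```bash
python3 -m handwheel '0 0 0 0 0 0 14; 0 0 0 0 0 0 8; 0 0 0 0 0 0 8; 0 0 0 0 0 0 8; 0 0 0 0 0 0 8; 0 0 0 0 0 0 8; 0 0 0 0 0 0 8' 100; python3 st.py .535 .24 .0105 93
```

```text
clock: 3.18
tcp_pos: [0.4555, 0.3368, 0.0102]
orientation: [-2.04, -2.389, -0.002]
contact_force: [-1.4, -0.3, 5.2]
grip_width: 0.0112
t 3.17 tcp [0.4555 0.3368 0.0102] xhead 99.01 tilt 0.09 F [-1.4 -0.3  5.2] M [-0.02  0.26  0.02] w 0.0112 q [-0.74  0.6  -0.01  1.97  0.01  0.57  0.97]
shift tool mm [-108.    63.4   -0.4] turn z 6.01
```

```bash
python3 -m handwheel '-2 0 0 0 0 0 8; -6 2 0 0 0 0.3 8; -10 4 0 0 0 0.8 8; -15 7 0 0 0 1.4 8; -21 10 0 0 0 2 8; -27 14 0 0 0 2.7 8; -33 18 0 0 0 3.4 8; -39 22 0 0 0 4 8; -45 26 0 0 0 4.6 8; -50 29 0 0 0 5 8; -52 30 0 0 0 5.2 8; -52 30 0 0 0 5.2 8' 100; python3 st.py .549 .22 .0105 87.4
python3 - <<'E'
from h import *
f=grab_frame("top"); crop(f,220,190,420,330,4,"t5.png"); f=grab_frame("scene"); crop(f,260,170,440,310,4,"s5.png")
E
```

```text
clock: 4.68
tcp_pos: [0.493, 0.2922, 0.0102]
orientation: [-2.145, -2.293, -0.006]
contact_force: [-1.5, 5.7, 4.7]
grip_width: 0.0115
t 4.67 tcp [0.493  0.2922 0.0102] xhead 93.84 tilt 0.23 F [-1.5  5.7  4.7] M [ 1.18  0.4  -0.35] w 0.0115 q [-0.65  0.61  0.01  1.95 -0.01  0.58  1.01]
shift tool mm [-75.8  51.   -0.6] turn z 6.44
```

View pics/t5.png

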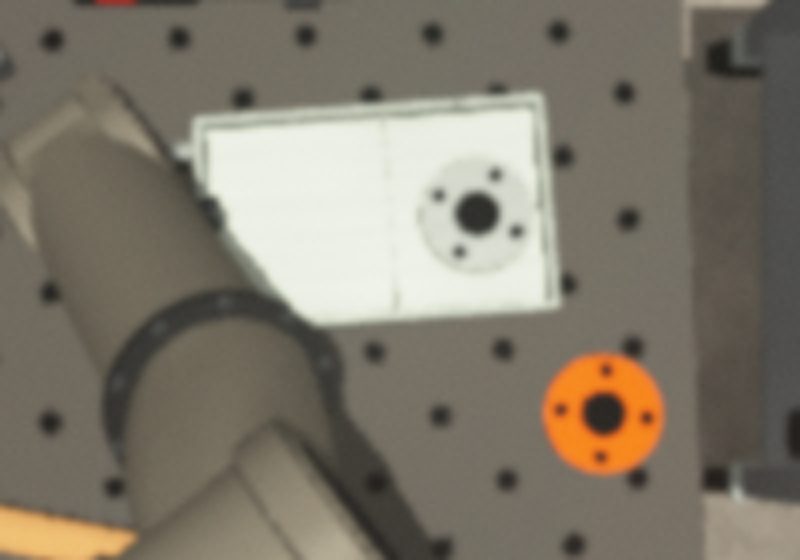

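View pics/s5.png

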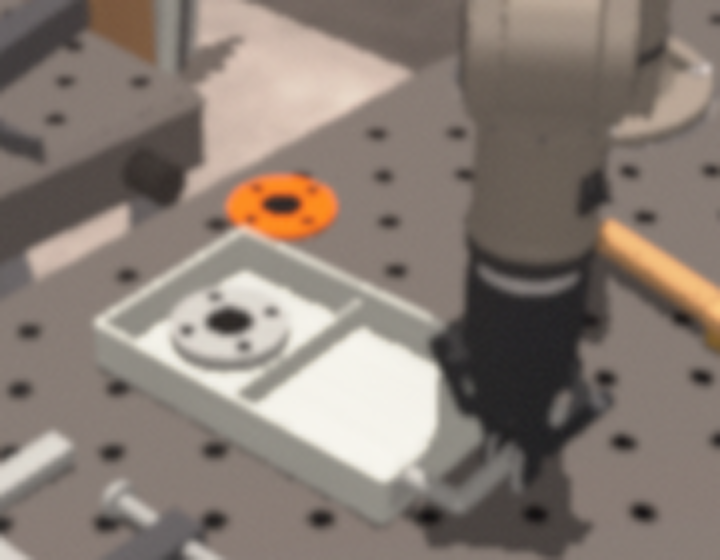

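```bash
python3 -m handwheel '-3 1 0 0 0 0.2 8; -8 5 0 0 0 0.6 8; -15 10 0 0 0 1.2 8; -23 15 0 0 0 1.9 8; -31 21 0 0 0 2.6 8; -39 26 0 0 0 3.3 8; -47 32 0 0 0 4 8; -55 37 0 0 0 4.7 8; -63 42 0 0 0 5.4 8; -70 47 0 0 0 6 8; -75 50 0 0 0 6.4 8; -76 51 0 0 0 6.5 8' 100; python3 st.py .549 .22 .0105 87.4
cat > tray.py <<'E'
from h import *
import sys
n=sys.argv[1]
f=grab_frame("top"); g=cv2.cvtColor(f["pixels"],cv2.COLOR_RGB2GRAY).astype(float)
cv2.imwrite(f"pics/{n}.png",f["pixels"][:,:,::-1])
b0,b1=int(sys.argv[2]),int(sys.argv[3]) # columns for side edges
zr=.038 if len(sys.argv)<5 else float(sys.argv[4])
def lastcross(a,lev): # first index where >=lev
    i=np.where((a[:-1]<lev)&(a[1:]>=lev))[0]
    return i[0]+(lev-a[i[0]])/(a[i[0]+1]-a[i[0]]) if len(i) else None
up=[]
for u in range(b0,b1,2):
    k=lastcross(g[190:235,u],150)
    if k is not None: up.append([u,190+k])
W=ray(f,up,zr); A=np.polyfit(W[:,1],W[:,0],1); res=W[:,0]-np.polyval(A,W[:,1]); q=abs(res)<.0015; A=np.polyfit(W[q,1],W[q,0],1)
lo=[]
for u in range(b0,b1,2):
    k=lastcross(g[300:240:-1,u],150)
    if k is not None: lo.append([u,300-k])
W2=ray(f,lo,zr); B=np.polyfit(W2[:,1],W2[:,0],1); res=W2[:,0]-np.polyval(B,W2[:,1]); q2=abs(res)<.0015; B=np.polyfit(W2[q2,1],W2[q2,0],1)
fr=[]
for v in range(222,258,2):
    k=lastcross(g[v,480:300:-1],150)
    if k is not None: fr.append([480-k,v])
W3=ray(f,fr,zr); 
hl=np.degrees(np.arctan2(-1,-A[0])); hr=np.degrees(np.arctan2(-1,-B[0]))
print("tray heading L,R",hl,hr,q.sum(),q2.sum())
yn=np.median(W3[:,1]); 
for y in (yn,yn+.13): 
  l,rr=np.polyval(A,y),np.polyval(B,y); print("y",y.round(4),"L",l.round(4),"R",rr.round(4),"width",((l-rr)).round(4),"mid",((l+rr)/2).round(4),"bay mid",round(.53896+.04564*y,4))
print("nose y",yn)
E
python3 tray.py t6 320 352
```

```text
clock: 6.28
tcp_pos: [0.5485, 0.22, 0.0102]
orientation: [-2.271, -2.167, -0.004]
contact_force: [-4.2, 7.9, 7.7]
grip_width: 0.011
t 6.28 tcp [0.5485 0.22   0.0102] xhead 87.31 tilt 0.22 F [-4.2  7.9  7.7] M [ 1.57  1.07 -0.42] w 0.011 q [-0.51  0.63  0.03  1.91 -0.04  0.6   1.07]
shift tool mm [ 0.   0.5 -0.3] turn z -0.09
tray heading L,R -93.85843152189275 -95.19324270826057 16 2
y -0.0894 L 0.6123 R 0.4403 width 0.172 mid 0.5263 bay mid 0.5349
y 0.0406 L 0.621 R 0.4521 width 0.169 mid 0.5366 bay mid 0.5408
nose y -0.08938043741415626
```

View pics/t6.png

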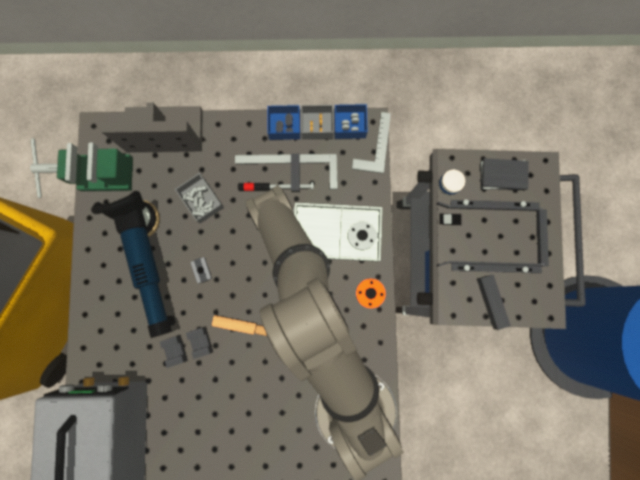

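```bash
python3 tray.py t7 302 378; python3 tray.py t8 340 378; python3 - <<'E'
from h import *
f=grab_frame("top"); crop(f,280,190,400,280,6,"t9.png")
E
```

```text
tray heading L,R -93.93433872504104 -166.2180741540732 38 1
y -0.0894 L 0.6121 R -0.138 width 0.7501 mid 0.237 bay mid 0.5349
y 0.0406 L 0.621 R 0.392 width 0.229 mid 0.5065 bay mid 0.5408
nose y -0.089439421459656
tray heading L,R -94.0351652399453 -173.58048641217792 19 1
y -0.0894 L 0.612 R -0.5687 width 1.1807 mid 0.0216 bay mid 0.5349
y 0.0406 L 0.6211 R 0.5867 width 0.0344 mid 0.6039 bay mid 0.5408
nose y -0.08935284445840398tray.py:20: RankWarning: Polyfit may be poorly conditioned
  W2=ray(f,lo,zr); B=np.polyfit(W2[:,1],W2[:,0],1); res=W2[:,0]-np.polyval(B,W2[:,1]); q2=abs(res)<.0015; B=np.polyfit(W2[q2,1],W2[q2,0],1)
tray.py:20: RankWarning: Polyfit may be poorly conditioned
  W2=ray(f,lo,zr); B=np.polyfit(W2[:,1],W2[:,0],1); res=W2[:,0]-np.polyval(B,W2[:,1]); q2=abs(res)<.0015; B=np.polyfit(W2[q2,1],W2[q2,0],1)
```

View pics/t9.png

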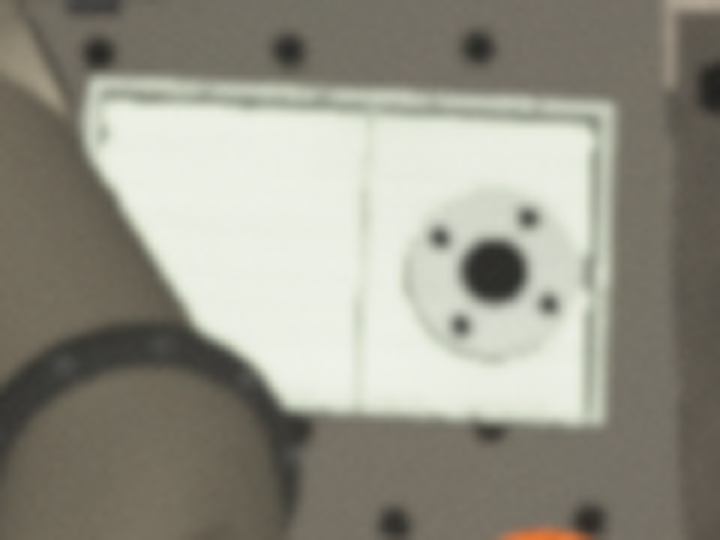

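```bash
sed -i 's/g\[300:240:-1,u\]/g[275:240:-1,u]/; s/300-k/275-k/' tray.py; python3 tray.py t10 332 378; python3 st.py
```

```text
tray heading L,R -93.78802094393643 -93.84616331428093 23 23
y -0.0894 L 0.6122 R 0.4433 width 0.1689 mid 0.5278 bay mid 0.5349
y 0.0406 L 0.6208 R 0.4521 width 0.1687 mid 0.5364 bay mid 0.5408
nose y -0.08939514699714994
t 6.53 tcp [0.5484 0.22   0.0102] xhead 87.33 tilt 0.21 F [-3.4  4.8  7. ] M [ 1.25  0.62 -0.53] w 0.0109 q [-0.51  0.63  0.03  1.91 -0.04  0.6   1.07]
```

```bash
python3 -m handwheel '-3 0 0 0 0 -0.2 8; -7 0 0 0 0 -0.5 8; -12 0 0 0 0 -0.8 8; -17 0.3 0 0 0 -1.1 8; -22 0.5 0 0 0 -1.4 8; -26 0.6 0 0 0 -1.5 8; -29 0.6 0 0 0 -1.5 8; -30 0.6 0 0 0 -1.5 8;-30 0.6 0 0 0 -1.5 8' 100; python3 st.py .5476 .19 .0105 88.6;python3 tray.py t11 335 386
```

```text
clock: 7.65
tcp_pos: [0.5486, 0.19, 0.0102]
orientation: [-2.242, -2.199, -0.006]
contact_force: [-0.7, 6.1, 4.5]
grip_width: 0.0113
t 7.65 tcp [0.5486 0.19   0.0102] xhead 88.87 tilt 0.24 F [-0.7  6.1  4.5] M [ 1.34  0.18 -0.22] w 0.0113 q [-0.46  0.62  0.02  1.94 -0.03  0.59  1.14]
shift tool mm [-0.1 -1.  -0.3] turn z 0.27
tray heading L,R -91.61221305663348 -92.6007147926826 26 16
y -0.1202 L 0.6233 R 0.4532 width 0.1701 mid 0.5383 bay mid 0.5335
y 0.0098 L 0.627 R 0.4591 width 0.1678 mid 0.543 bay mid 0.5394
nose y -0.12023839903213412
```

```bash
python3 -m handwheel '-3 0 0 0 0 0 8; -7 -0.3 0 0 0 0.2 8; -12 -0.6 0 0 0 0.4 8; -17 -1 0 0 0 0.6 8; -22 -1.4 0 0 0 0.8 8; -26 -1.7 0 0 0 0.8 8; -29 -1.7 0 0 0 0.8 8; -30 -1.7 0 0 0 0.8 8;-30 -1.7 0 0 0 0.8 8' 100; python3 st.py .5463 .16 .0105 88.1;python3 tray.py t12 340 394
```

```text
clock: 8.82
tcp_pos: [0.5467, 0.1599, 0.0102]
orientation: [-2.257, -2.184, -0.007]
contact_force: [-0.1, 5.4, 3.7]
grip_width: 0.011
t 8.82 tcp [0.5467 0.1599 0.0102] xhead 88.11 tilt 0.25 F [-0.1  5.4  3.7] M [ 1.27 -0.06  0.12] w 0.011 q [-0.41  0.6   0.02  1.96 -0.03  0.57  1.17]
shift tool mm [ 0.1 -0.4 -0.3] turn z 0.01
tray heading L,R -91.44298879650165 -90.60879575181357 27 4
y -0.1496 L 0.6226 R 0.4546 width 0.168 mid 0.5386 bay mid 0.5321
y -0.0196 L 0.6259 R 0.456 width 0.1699 mid 0.5409 bay mid 0.5381
nose y -0.14957508790474705
```

```bash
python3 - <<'E'
from h import *
f=grab_frame("top"); crop(f,290,180,490,300,4,"t13.png"); f=grab_frame("scene"); crop(f,150,130,350,280,4,"s13.png")
E
```

```text
(no output)
```

View pics/t13.png

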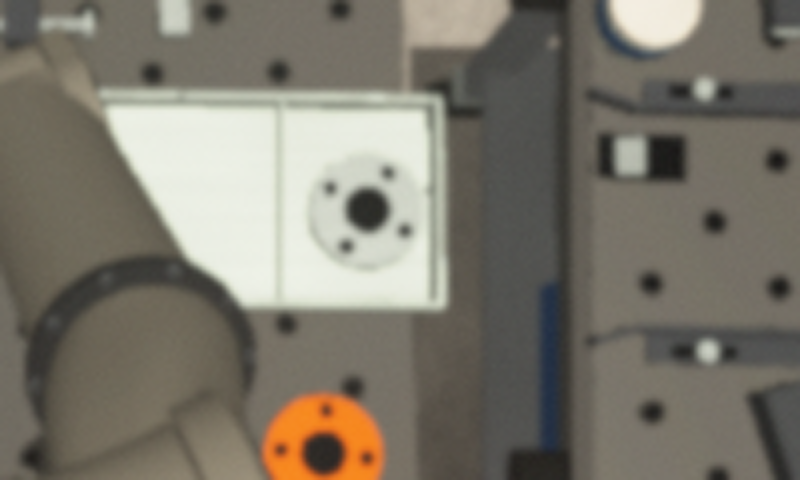

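View pics/s13.png

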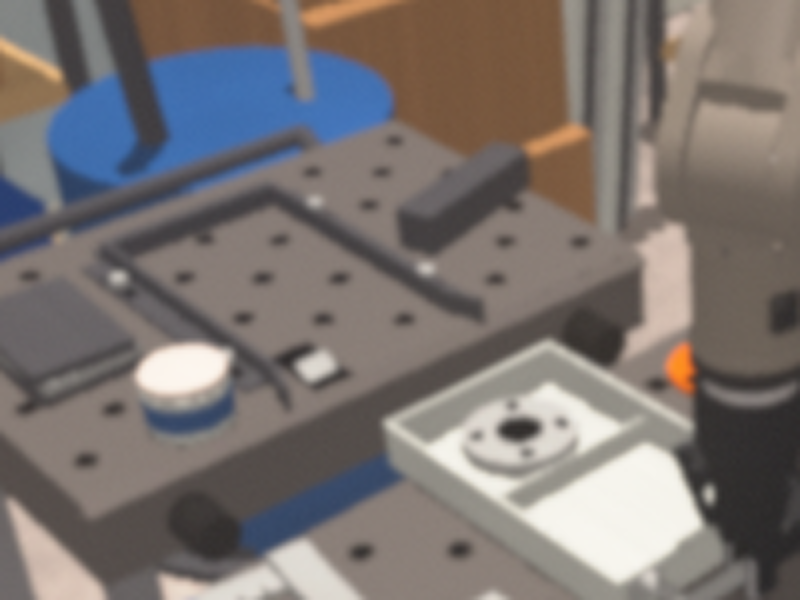

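```bash
python3 -m handwheel '-3 0 0 0 0 0.2 8; -7 -0.2 0 0 0 0.6 8; -12 -0.4 0 0 0 1 8; -17 -0.6 0 0 0 1.4 8; -22 -0.7 0 0 0 1.8 8; -26 -0.8 0 0 0 2 8; -29 -0.8 0 0 0 2 8; -30 -0.8 0 0 0 2 8;-30 -0.8 0 0 0 2 8' 100; python3 st.py .5449 .13 .0105 87.4;python3 tray.py t14 352 402
```

```text
clock: 10.1
tcp_pos: [0.5451, 0.1298, 0.0102]
orientation: [-2.295, -2.145, -0.007]
contact_force: [0.8, 4.6, 3.0]
grip_width: 0.0114
t 10.1 tcp [0.5451 0.1298 0.0102] xhead 86.12 tilt 0.25 F [0.8 4.6 3. ] M [ 1.19 -0.14  0.13] w 0.0114 q [-0.37  0.59  0.03  1.99 -0.04  0.56  1.19]
shift tool mm [ 0.2 -0.2 -0.3] turn z -1.28
tray heading L,R -94.00782535848397 -94.54482169736085 25 3
y -0.1782 L 0.6102 R 0.4407 width 0.1695 mid 0.5255 bay mid 0.5308
y -0.0482 L 0.6193 R 0.4511 width 0.1682 mid 0.5352 bay mid 0.5368
nose y -0.17816208704081013
```

```bash
python3 -m handwheel '-3 0 0.3 0 0 -0.2 8; -7 0 0.5 0 0 -0.6 8; -12 0.1 0.5 0 0 -0.9 8; -17 0.3 0.5 0 0 -1.3 8; -22 0.4 0.5 0 0 -1.6 8; -26 0.5 0.5 0 0 -1.7 8; -29 0.5 0.5 0 0 -1.7 8; -30 0.5 0.5 0 0 -1.7 8;-30 0.5 0.5 0 0 -1.7 8' 100; python3 st.py .5435 .10 .0105 87.4;python3 tray.py t15 360 410
```

```text
clock: 11.28
tcp_pos: [0.5439, 0.1009, 0.0101]
orientation: [-2.263, -2.179, -0.009]
contact_force: [0.4, 8.8, 7.9]
grip_width: 0.0111
t 11.28 tcp [0.5439 0.1009 0.0101] xhead 87.83 tilt 0.33 F [0.4 8.8 7.9] M [ 1.72 -0.01 -0.09] w 0.0111 q [-0.31  0.59  0.02  2.   -0.02  0.55  1.26]
shift tool mm [-0.9 -0.4 -0.4] turn z 0.43
tray heading L,R -93.18275363566381 -104.29090009832507 24 4
y -0.2085 L 0.6135 R 0.4294 width 0.1841 mid 0.5214 bay mid 0.5294
y -0.0785 L 0.6207 R 0.4625 width 0.1582 mid 0.5416 bay mid 0.5354
nose y -0.20852660446559093
```

```bash
python3 -m handwheel '-3 0 0.1 0 0 0 8; -7 -0.1 0.2 0 0 0 8; -12 -0.2 0.2 0 0 0 8; -17 -0.4 0.2 0 0 0 8; -22 -0.5 0.2 0 0 0 8; -26 -0.6 0.2 0 0 0 8; -29 -0.6 0.2 0 0 0 8; -30 -0.6 0.2 0 0 0 8' 100; python3 st.py .5422 .07 .0105 87.4;python3 tray.py t16 370 418; python3 - <<'E'
from h import *
f=grab_frame("scene"); crop(f,130,150,330,300,4,"s16.png")
E
```

```text
clock: 12.32
tcp_pos: [0.5426, 0.0713, 0.0101]
orientation: [-2.262, -2.18, -0.01]
contact_force: [0.4, 10.3, 8.6]
grip_width: 0.0113
t 12.32 tcp [0.5426 0.0713 0.0101] xhead 87.87 tilt 0.38 F [ 0.4 10.3  8.6] M [ 2.   -0.05 -0.01] w 0.0113 q [-0.25  0.58  0.01  2.02 -0.02  0.54  1.31]
shift tool mm [-1.3 -0.3 -0.4] turn z 0.47
tray heading L,R -93.19543540231273 -108.11371182629973 23 3
y -0.2374 L 0.6128 R 0.4226 width 0.1902 mid 0.5177 bay mid 0.5281
y -0.1074 L 0.62 R 0.4651 width 0.1549 mid 0.5426 bay mid 0.5341
nose y -0.23736975005434519
```

View pics/s16.png

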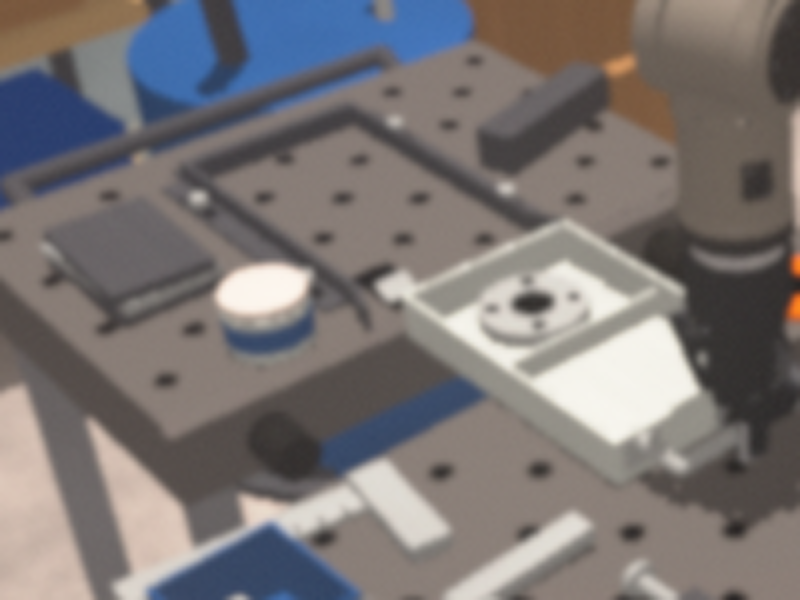

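```bash
python3 -m handwheel '-3 0 0.1 0 0 0 8; -7 -0.2 0.1 0 0 0 8; -11 -0.4 0.1 0 0 0.1 8; -16 -0.6 0.1 0 0 0.2 8; -21 -0.8 0.1 0 0 0.3 8; -26 -1 0.1 0 0 0.3 8; -31 -1 0.1 0 0 0.3 8; -36 -1 0.1 0 0 0.3 8; -40 -1 0.1 0 0 0.3 8; -40 -1 0.1 0 0 0.3 8' 100; python3 st.py .5404 .03 .0105 87.4;python3 tray.py t17 370 418; python3 - <<'E'
from h import *
f=grab_frame("scene"); crop(f,130,150,330,300,4,"s17.png")
f=grab_frame("top"); crop(f,340,190,500,290,5,"t18.png")
E
```

```text
clock: 13.68
tcp_pos: [0.5403, 0.0308, 0.0101]
orientation: [2.268, 2.173, 0.01]
contact_force: [0.1, 8.1, 9.7]
grip_width: 0.0112
t 13.68 tcp [0.5403 0.0308 0.0101] xhead 87.56 tilt 0.36 F [0.1 8.1 9.7] M [ 1.73 -0.07  0.01] w 0.0112 q [-0.18  0.57  0.01  2.03 -0.02  0.53  1.37]
shift tool mm [-0.8  0.2 -0.4] turn z 0.16
tray heading L,R -92.78426881362132 -118.48441983668481 23 4
y -0.2798 L 0.6106 R 0.3909 width 0.2197 mid 0.5008 bay mid 0.5262
y -0.1498 L 0.6169 R 0.4615 width 0.1555 mid 0.5392 bay mid 0.5321
nose y -0.2797735760366919
```

View pics/s17.png

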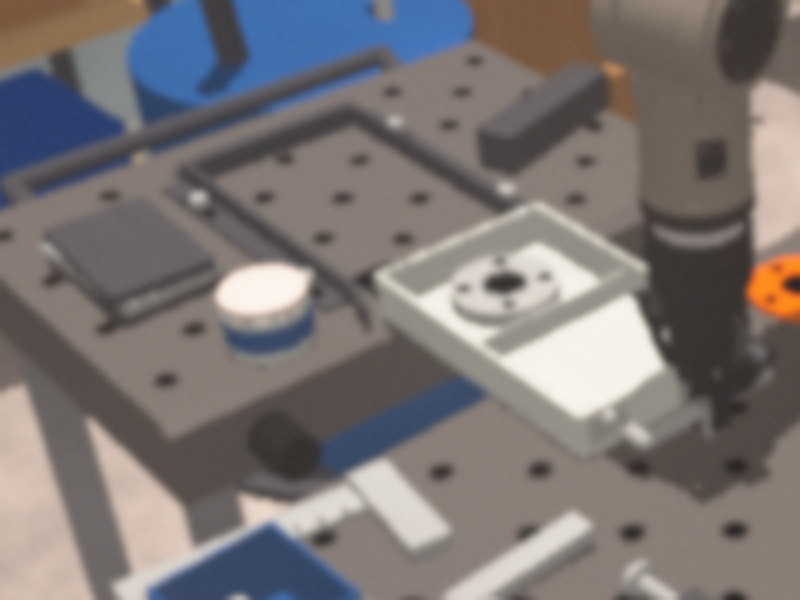

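View pics/t18.png

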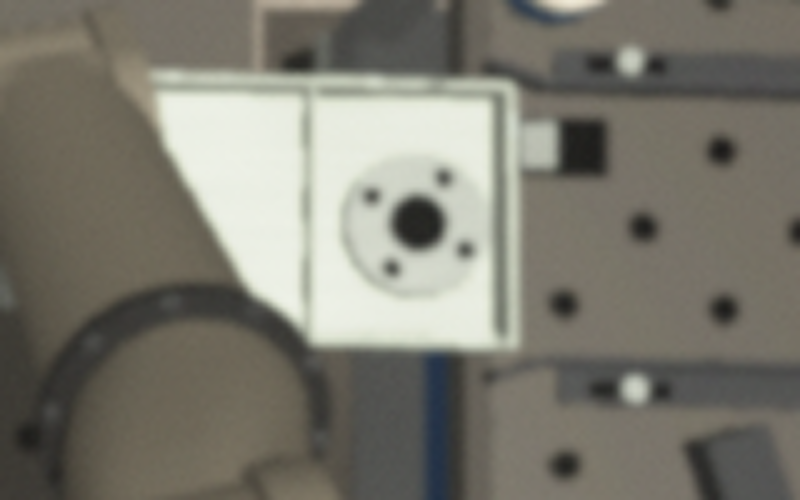

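```bash
python3 -m handwheel '-3 -0.2 0 0 0 0 8; -7 -0.4 -0.1 0 0 0 8; -12 -0.4 -0.2 0 0 0.1 8; -17 -0.4 -0.2 0 0 0.2 8; -22 -0.5 -0.2 0 0 0.2 8; -27 -0.5 -0.2 0 0 0.2 8; -30 -0.5 -0.2 0 0 0.2 8; -30 -0.5 -0.2 0 0 0.2 8' 100; python3 st.py .539 .0 .0105 87.4;python3 tray.py t19 390 430
```

```text
clock: 14.82
tcp_pos: [0.5382, 0.0009, 0.0101]
orientation: [2.272, 2.17, 0.009]
contact_force: [0.5, 8.8, 9.2]
grip_width: 0.0111
t 14.82 tcp [0.5382 0.0009 0.0101] xhead 87.37 tilt 0.33 F [0.5 8.8 9.2] M [ 1.8  -0.07  0.08] w 0.0111 q [-0.12  0.57  0.01  2.04 -0.02  0.53  1.42]
shift tool mm [-0.9  0.9 -0.4] turn z -0.03
tray heading L,R -93.10747168068268 -118.13347814575303 20 5
y -0.3098 L 0.607 R 0.392 width 0.215 mid 0.4995 bay mid 0.5248
y -0.1798 L 0.6141 R 0.4615 width 0.1526 mid 0.5378 bay mid 0.5308
nose y -0.3098364205988112
```

```bash
python3 -m handwheel '-3 0.1 0 0 0 0 8; -7 0.3 0 0 0 0 8; -11 0.4 0 0 0 0 8; -15 0.5 0 0 0 0 8; -19 0.6 0 0 0 0 8; -23 0.7 0 0 0 0 8; -27 0.8 0 0 0 0 8; -30 0.8 0 0 0 0 8; -30 0.8 0 0 0 0 8' 100; python3 st.py .5376 -.03 .0105 87.4;python3 tray.py t20 390 430;  python3 - <<'E'
from h import *
f=grab_frame("scene"); crop(f,130,130,330,280,4,"s20.png")
f=grab_frame("top"); crop(f,380,190,540,290,5,"t21.png")
E
```

```text
clock: 16.0
tcp_pos: [0.5378, -0.0288, 0.0103]
orientation: [2.271, 2.17, 0.01]
contact_force: [-0.2, 9.9, 11.0]
grip_width: 0.0108
t 16.0 tcp [ 0.5378 -0.0288  0.0103] xhead 87.38 tilt 0.35 F [-0.2  9.9 11. ] M [ 2.12 -0.07 -0.06] w 0.0108 q [-0.07  0.57  0.01  2.04 -0.01  0.53  1.48]
shift tool mm [-1.2 -0.1 -0.2] turn z -0.02
tray heading L,R -90.24347679537237 -132.33116972226597 9 3
y -0.3394 L 0.6127 R 0.3403 width 0.2724 mid 0.4765 bay mid 0.5235
y -0.2094 L 0.6132 R 0.4587 width 0.1545 mid 0.5359 bay mid 0.5294
nose y -0.33938014685705903
```

View pics/s20.png

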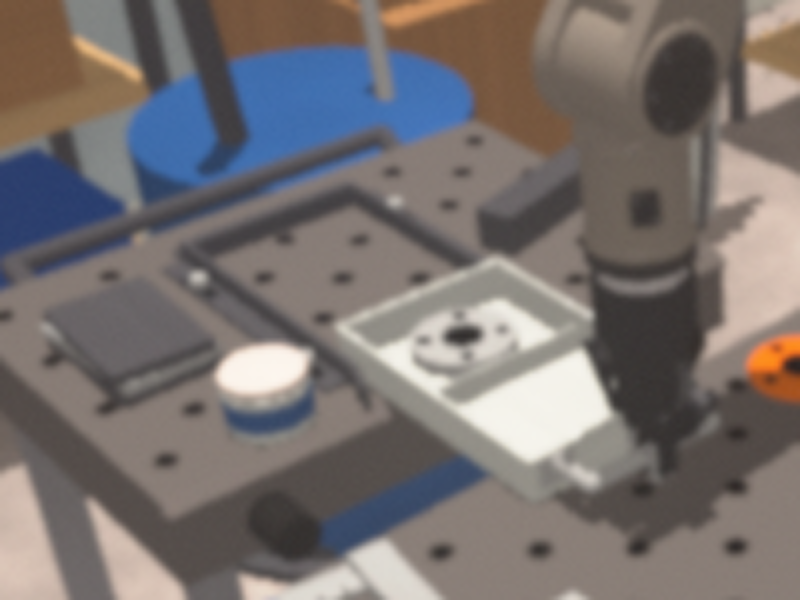

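View pics/t21.png

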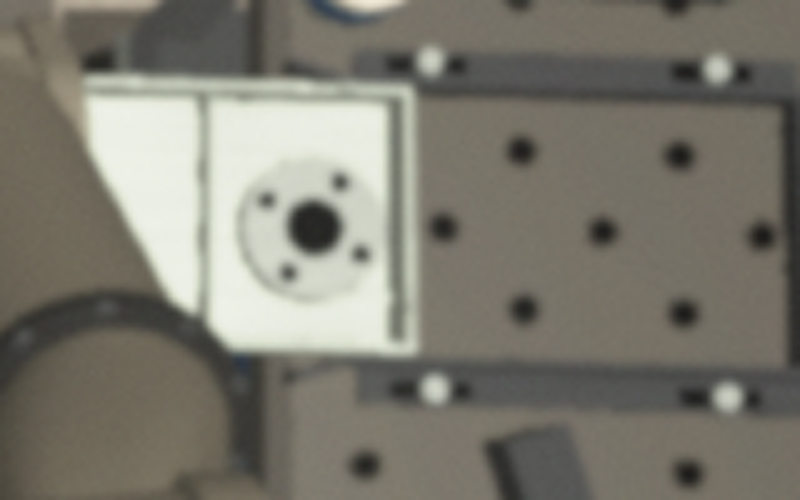

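```bash
python3 -m handwheel '-3 0 -0.1 0 0 0 8; -7 0 -0.3 0 0 0 8; -12 0 -0.3 0 0 0 8; -17 0 -0.3 0 0 0 8; -22 0 -0.3 0 0 0 8; -27 0 -0.3 0 0 0 8; -32 0 -0.3 0 0 0 8; -37 0 -0.3 0 0 0 8; -40 0 -0.3 0 0 0 8' 100; python3 st.py .5358 -.07 .0105 87.4;  python3 - <<'E'
from h import *
f=grab_frame("top"); crop(f,380,190,540,290,5,"t22.png")
E
```

```text
clock: 17.27
tcp_pos: [0.5358, -0.0686, 0.0105]
orientation: [2.271, 2.17, 0.009]
contact_force: [0.3, 12.1, 11.4]
grip_width: 0.0112
t 17.27 tcp [ 0.5358 -0.0686  0.0105] xhead 87.41 tilt 0.33 F [ 0.3 12.1 11.4] M [ 2.31 -0.06  0.05] w 0.0112 q [ 0.01  0.57  0.    2.03 -0.01  0.53  1.55]
shift tool mm [-1.4  0.   0. ] turn z 0.01
```

View pics/t22.png

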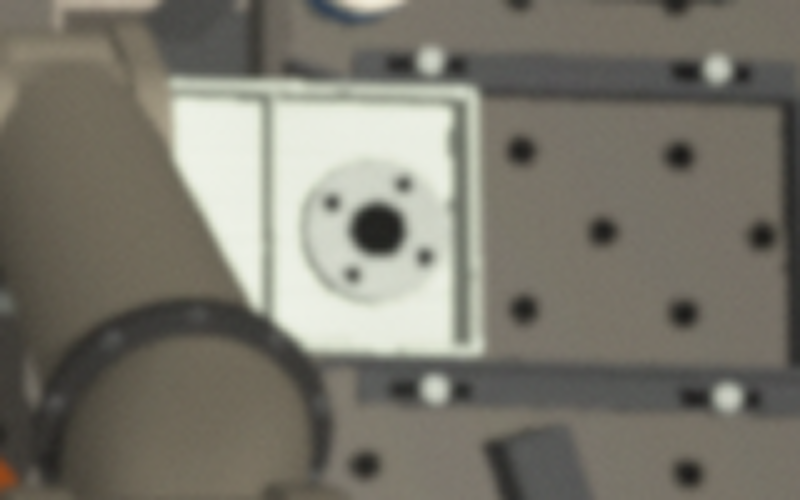

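```bash
python3 -m handwheel '-3 0 -0.3 0 0 0 8; -7 0 -0.5 0 0 0 8; -12 0 -0.6 0 0 0 8; -17 0 -0.6 0 0 0 8; -22 0 -0.6 0 0 0 8; -27 0 -0.6 0 0 0 8; -32 0 -0.6 0 0 0 8; -37 0 -0.6 0 0 0 8; -40 0 -0.6 0 0 0 8' 100; python3 st.py .5340 -.11 .0105 87.4;  python3 - <<'E'
from h import *
f=grab_frame("top"); crop(f,380,190,540,290,5,"t23.png")
E
```

```text
clock: 18.45
tcp_pos: [0.5313, -0.113, 0.0095]
orientation: [-2.275, -2.166, 0.0]
contact_force: [0.8, 4.3, -2.1]
grip_width: 0.011
t 18.45 tcp [ 0.5313 -0.113   0.0095] xhead 87.19 tilt 0.01 F [ 0.8  4.3 -2.1] M [ 1.09 -0.26  0.18] w 0.011 q [ 0.09  0.58  0.01  2.02 -0.01  0.54  1.62]
shift tool mm [ 3.1  2.5 -1. ] turn z -0.21
```

View pics/t23.png

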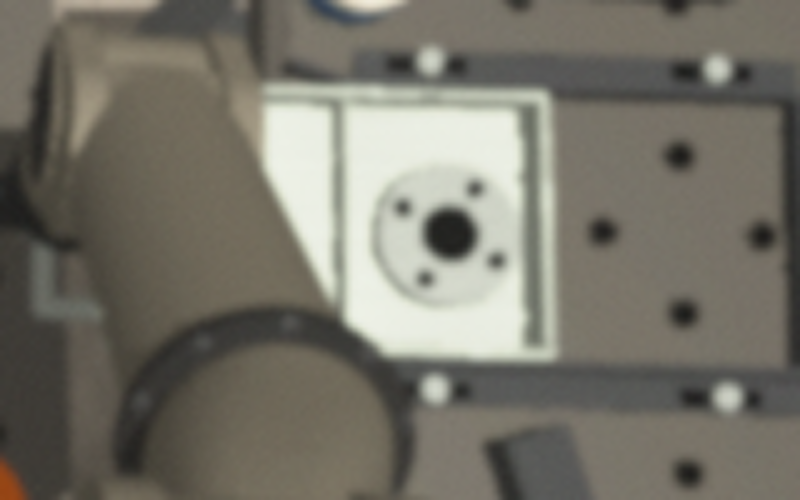

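```bash
python3 st.py; python3 -m handwheel '0 0 0 0 0 0 8' 100; python3 st.py .534 -.11 .0105 87.4; python3 - <<'E'
from h import *
f=grab_frame("scene"); cv2.imwrite("pics/s24.png",f["pixels"][:,:,::-1])
E
```

```text
t 18.5 tcp [ 0.5313 -0.1134  0.0095] xhead 87.16 tilt 0.02 F [ 0.4  3.6 -2. ] M [ 0.8  -0.34  0.18] w 0.0112 q [ 0.09  0.58  0.01  2.02 -0.01  0.54  1.62]
clock: 18.62
tcp_pos: [0.5313, -0.1134, 0.0096]
orientation: [2.275, 2.165, -0.001]
contact_force: [1.1, 1.7, -2.0]
grip_width: 0.0113
t 18.62 tcp [ 0.5313 -0.1134  0.0096] xhead 87.17 tilt 0.04 F [ 1.1  1.7 -2. ] M [ 0.38 -0.22  0.18] w 0.0113 q [ 0.09  0.58  0.01  2.02 -0.    0.54  1.62]
shift tool mm [ 3.5  2.5 -0.9] turn z -0.23
```

View pics/s24.png

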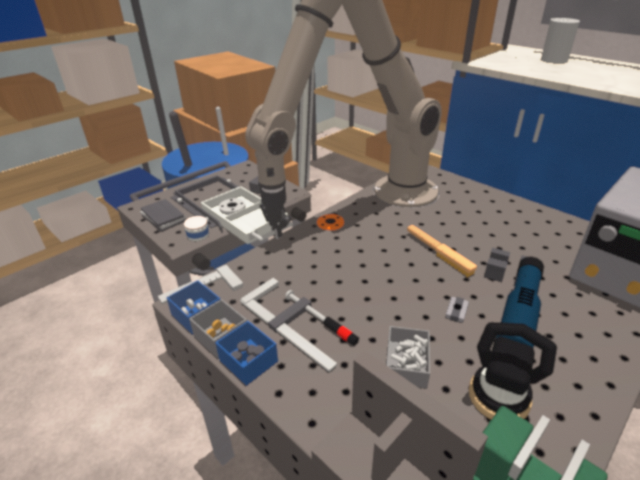

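```bash
python3 - <<'E'
from h import *
f=grab_frame("top"); g=cv2.cvtColor(f["pixels"],cv2.COLOR_RGB2GRAY).astype(float)
crop(f,400,195,540,285,5,"t25.png")
u=[]
for v in range(220,255,3):
    a=g[v,470:515]; i=np.where((a[:-1]>=165)&(a[1:]<165))[0][-1]; u.append([470+i+(a[i]-165)/(a[i]-a[i+1]),v])
W=ray(f,u,.036); print("nose y",np.median(W[:,1])," expected from tcp", -.1134-.3077)
up=[];lo=[]
for c in range(450,488,3):
    a=g[196:225,c]; i=np.where((a[:-1]<165)&(a[1:]>=165))[0]; 
    if len(i): up.append([c,196+i[0]+(165-a[i[0]])/(a[i[0]+1]-a[i[0]])])
    a=g[275:245:-1,c]; i=np.where((a[:-1]<165)&(a[1:]>=165))[0]
    if len(i): lo.append([c,275-i[0]-(165-a[i[0]])/(a[i[0]+1]-a[i[0]])])
L=ray(f,up,.036);R=ray(f,lo,.036)
A=np.polyfit(L[:,1],L[:,0],1);B=np.polyfit(R[:,1],R[:,0],1);print("L",A,"R",B)
for y in(-.33,-.42): print(np.polyval(A,y),np.polyval(B,y),"guides",.6238+.0482*y,.4541+.043*y)
E
```

```text
nose y -0.42334118826818373  expected from tcp -0.4211
L [0.06164771 0.62793343] R [0.12283377 0.48014772]
0.6075896839311344 0.43961257347990734 guides 0.607894 0.43991
0.6020413899165298 0.42855753381939793 guides 0.603556 0.43604
```

View pics/t25.png

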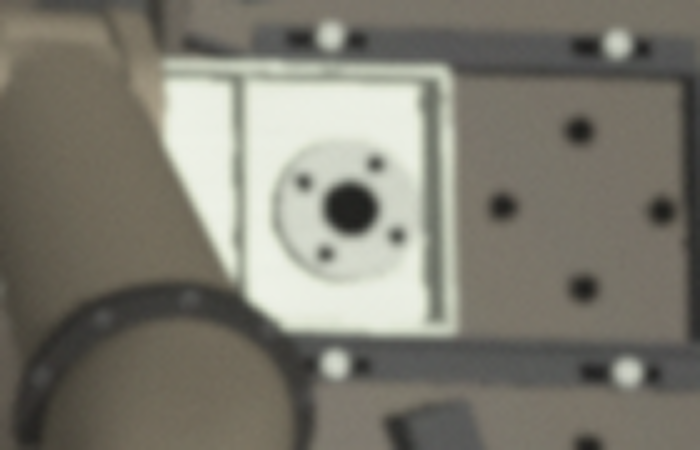

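```bash
python3 -m handwheel '0 1 0.3 0 0 0 8; -2 2 0.6 0 0 0 8; -5 2 0.8 0 0 -0.1 8; -8 2.2 0.8 0 0 -0.2 8; -11 2.4 0.8 0 0 -0.2 8; -14 2.6 0.8 0 0 -0.2 8' 100; python3 st.py .5330 -.13 .0085 87.4
```

```text
clock: 19.48
tcp_pos: [0.5332, -0.127, 0.0088]
orientation: [-2.271, -2.17, 0.0]
contact_force: [0.2, 3.7, -1.8]
grip_width: 0.0108
t 19.48 tcp [ 0.5332 -0.127   0.0088] xhead 87.39 tilt 0.01 F [ 0.2  3.7 -1.8] M [ 0.86 -0.06 -0.01] w 0.0108 q [ 0.12  0.58  0.    2.01 -0.    0.55  1.65]
shift tool mm [-3.  -0.1  0.3] turn z -0.01
```

```bash
python3 -m handwheel '-3 0 0.2 0 0 0 8; -7 0 0.4 0 0 0 8; -12 0 0.5 0 0 0 8; -17 0 0.5 0 0 0 8; -22 0 0.5 0 0 0 8; -27 0 0.5 0 0 0 8; -32 0 0.5 0 0 0 8; -37 0 0.5 0 0 0 8; -40 0 0.5 0 0 0 8' 100; python3 st.py .53134 -.167 .0085 87.4
```

```text
clock: 20.6
tcp_pos: [0.5317, -0.1668, 0.0085]
orientation: [2.271, 2.171, 0.001]
contact_force: [0.4, 5.9, 1.2]
grip_width: 0.0113
t 20.6 tcp [ 0.5317 -0.1668  0.0085] xhead 87.41 tilt 0.03 F [0.4 5.9 1.2] M [ 1.07 -0.05  0.08] w 0.0113 q [ 0.19  0.59  0.    1.99 -0.    0.56  1.72]
shift tool mm [-0.2 -0.4 -0. ] turn z 0.01
```

```bash
python3 -m handwheel '-3 0 0 0 0 0 8; -7 0 0 0 0 0 8; -12 0 0 0 0 0 8; -17 -0.1 0 0 0 0 8; -22 -0.2 0 0 0 0 8; -27 -0.3 0 0 0 0 8; -32 -0.3 0 0 0 0 8; -37 -0.3 0 0 0 0 8; -42 -0.3 0 0 0 0 8; -47 -0.3 0 0 0 0 8; -50 -0.3 0 0 0 0 8' 100; python3 st.py .52906 -.217 .0085 87.4;  python3 - <<'E'
from h import *
f=grab_frame("top"); crop(f,400,190,560,290,5,"t26.png"); g=cv2.cvtColor(f["pixels"],cv2.COLOR_RGB2GRAY).astype(float)
u=[]
for v in range(220,255,3):
    a=g[v,490:540]; i=np.where((a[:-1]>=165)&(a[1:]<165))[0]
    if len(i): u.append([490+i[-1],v])
print("nose y",np.median(ray(f,u,.036)[:,1]))
E
```

```text
clock: 21.98
tcp_pos: [0.5291, -0.2165, 0.0085]
orientation: [-2.271, -2.171, -0.001]
contact_force: [0.5, 5.5, 2.2]
grip_width: 0.0107
t 21.98 tcp [ 0.5291 -0.2165  0.0085] xhead 87.42 tilt 0.02 F [0.5 5.5 2.2] M [ 1.15 -0.07  0.01] w 0.0107 q [ 0.28  0.61 -0.    1.95  0.    0.58  1.8 ]
shift tool mm [-0.5  0.  -0. ] turn z 0.02
nose y -0.5252205377530904
```

View pics/t26.png

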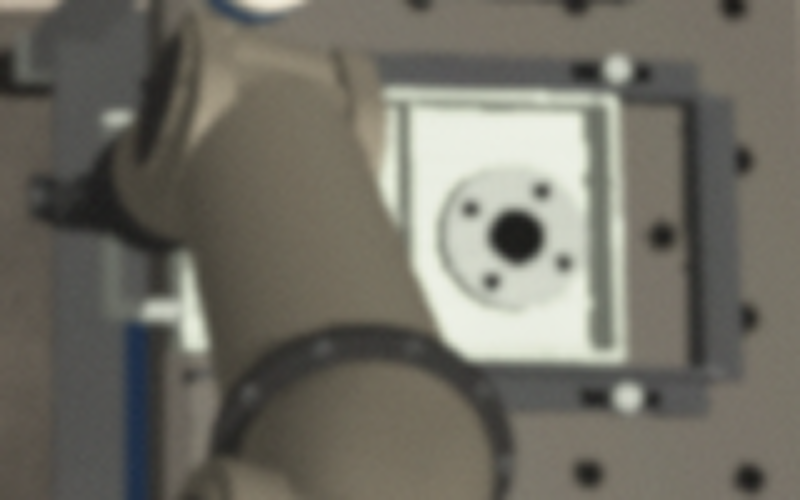

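```bash
python3 -m handwheel '-3 0 0 0 0 0 8; -7 0 0 0 0 0 8; -12 0 0 0 0 0 8; -17 0 0 0 0 0 8; -22 0 0 0 0 0 8; -27 0 0 0 0 0 8; -32 0 0 0 0 0 8; -37 0 0 0 0 0 8; -41 0 0 0 0 0 8; -44 0 0 0 0 0 8' 100; python3 st.py .52905 -.2605 .0085 87.4; python3 -m handwheel '-1 0 0 0 0 0 8; -3 0 0 0 0 0 8; -5 0 0 0 0 0 8; -6 0 0 0 0 0 8' 100;python3 st.py
```

```text
clock: 23.28
tcp_pos: [0.5268, -0.2602, 0.0083]
orientation: [-2.27, -2.17, -0.0]
contact_force: [0.1, 6.5, 0.7]
grip_width: 0.0109
t 23.27 tcp [ 0.5268 -0.2602  0.0083] xhead 87.42 tilt 0.04 F [0.1 6.5 0.7] M [ 1.11 -0.06  0.07] w 0.0109 q [ 0.36  0.63 -0.01  1.91  0.    0.6   1.87]
shift tool mm [-0.2  2.2 -0.2] turn z 0.02
clock: 23.78
tcp_pos: [0.5266, -0.2661, 0.0083]
orientation: [-2.27, -2.17, -0.0]
contact_force: [0.8, 6.2, 2.1]
grip_width: 0.0112
t 23.77 tcp [ 0.5266 -0.2661  0.0083] xhead 87.42 tilt 0.04 F [0.8 6.2 2.1] M [ 1.21 -0.06  0.04] w 0.0112 q [ 0.37  0.63 -0.01  1.91  0.01  0.6   1.88]
```

Now feel for the end bar, 1 mm per row.

```bash
python3 -m handwheel '-1 0 0 0 0 0 8; -2 0 0 0 0 0 8; -3 0 0 0 0 0 8; -4 0 0 0 0 0 8; -4.5 0 0 0 0 0 8' 100;python3 st.py
```

```text
clock: 24.4
tcp_pos: [0.5264, -0.2705, 0.0083]
orientation: [-2.27, -2.171, -0.0]
contact_force: [0.4, 6.7, 2.1]
grip_width: 0.0111
t 24.4 tcp [ 0.5264 -0.2705  0.0083] xhead 87.43 tilt 0.05 F [0.4 6.7 2.1] M [ 1.17 -0.09 -0.04] w 0.0111 q [ 0.37  0.63 -0.01  1.9   0.01  0.61  1.89]
```

```bash
python3 -m handwheel '-1 0 0 0 0 0 8; -2 0 0 0 0 0 8; -2 0 0 0 0 0 8' 100;python3 st.py
```

```text
clock: 24.78
tcp_pos: [0.5263, -0.2727, 0.0083]
orientation: [-2.27, -2.17, -0.0]
contact_force: [-0.0, 5.2, 2.0]
grip_width: 0.011
t 24.77 tcp [ 0.5263 -0.2727  0.0083] xhead 87.42 tilt 0.04 F [-0.   5.2  2. ] M [ 1.19 -0.04  0.01] w 0.011 q [ 0.38  0.63 -0.01  1.9   0.01  0.61  1.89]
```

```bash
python3 -m handwheel '-1 0 0 0 0 0 8; -1.5 0 0 0 0 0 8; -1.5 0 0 0 0 0 8' 100;python3 st.py
```

```text
clock: 25.15
tcp_pos: [0.5262, -0.274, 0.0083]
orientation: [-2.27, -2.171, -0.0]
contact_force: [0.4, 5.2, 1.7]
grip_width: 0.0112
t 25.15 tcp [ 0.5262 -0.274   0.0083] xhead 87.43 tilt 0.04 F [0.4 5.2 1.7] M [ 1.12 -0.15  0.05] w 0.0112 q [ 0.38  0.63 -0.01  1.9   0.01  0.61  1.9 ]
```

```bash
python3 -m handwheel '-0.5 0 0 0 0 0 8; -1 0 0 0 0 0 8; -1 0 0 0 0 0 8' 100;python3 st.py;  python3 - <<'E'
from h import *
f=grab_frame("top"); crop(f,400,190,560,290,5,"t27.png")
f=grab_frame("scene"); crop(f,130,130,330,280,4,"s27.png")
E
```

```text
clock: 25.52
tcp_pos: [0.5262, -0.2749, 0.0083]
orientation: [-2.27, -2.17, -0.0]
contact_force: [0.4, 6.2, 1.8]
grip_width: 0.0112
t 25.52 tcp [ 0.5262 -0.2749  0.0083] xhead 87.43 tilt 0.05 F [0.4 6.2 1.8] M [ 1.15 -0.01  0.02] w 0.0112 q [ 0.38  0.63 -0.01  1.9   0.01  0.61  1.9 ]
```

View pics/t27.png

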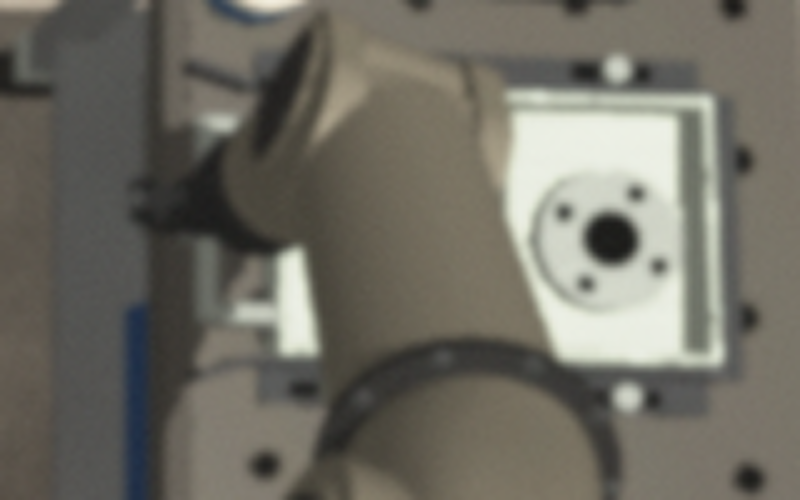

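View pics/s27.png

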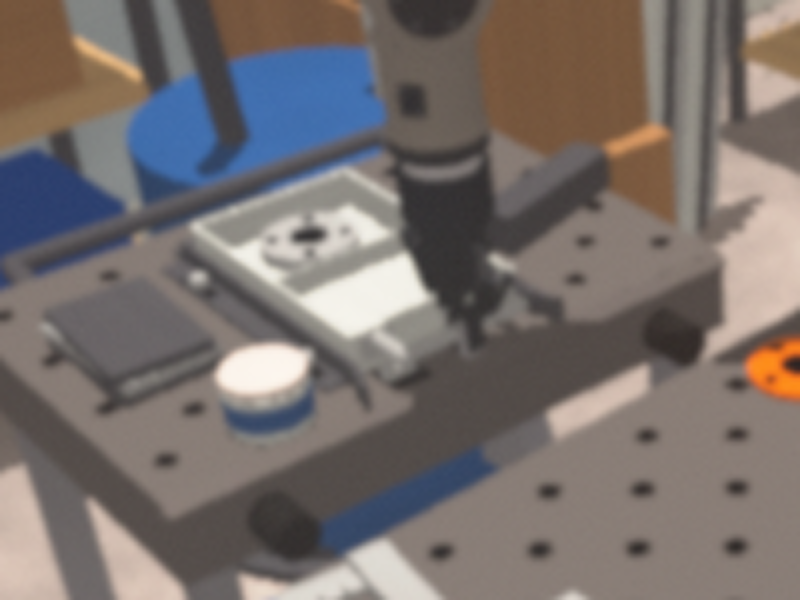

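```bash
python3 -m handwheel '-0.5 0 0 0 0 0 8; -1 0 0 0 0 0 8; -1.5 0 0 0 0 0 8; -1.5 0 0 0 0 0 8' 100;python3 st.py
```

```text
clock: 26.12
tcp_pos: [0.5262, -0.275, 0.0083]
orientation: [-2.268, -2.17, -0.002]
contact_force: [-0.7, 9.1, 4.0]
grip_width: 0.0111
t 26.12 tcp [ 0.5262 -0.275   0.0083] xhead 87.48 tilt 0.15 F [-0.7  9.1  4. ] M [ 1.81 -0.03 -0.05] w 0.0111 q [ 0.38  0.63 -0.01  1.9   0.    0.61  1.9 ]
```

```bash
python3 -m handwheel '-0.5 0 0 0 0 0 8; -1 0 0 0 0 0 8; -1 0 0 0 0 0 8' 100;python3 st.py
```

```text
clock: 26.5
tcp_pos: [0.5262, -0.275, 0.0083]
orientation: [-2.267, -2.17, -0.002]
contact_force: [-0.7, 11.5, 5.3]
grip_width: 0.011
t 26.5 tcp [ 0.5262 -0.275   0.0083] xhead 87.52 tilt 0.21 F [-0.7 11.5  5.3] M [ 2.31  0.11 -0.03] w 0.011 q [ 0.38  0.64 -0.01  1.9   0.    0.61  1.9 ]
```

```bash
python3 -m handwheel '0.8 0 -0.2 0 0 0 8; 1.5 0 -0.4 0 0 0 8' 100;python3 st.py; python3 - <<'E'
from h import *
f=grab_frame("scene"); crop(f,180,190,280,265,8,"s28.png")
E
```

```text
clock: 26.75
tcp_pos: [0.5262, -0.2749, 0.0083]
orientation: [-2.269, -2.171, -0.001]
contact_force: [1.6, 6.7, -1.7]
grip_width: 0.0109
t 26.75 tcp [ 0.5262 -0.2749  0.0083] xhead 87.47 tilt 0.11 F [ 1.6  6.7 -1.7] M [ 1.3  -0.31  0.  ] w 0.0109 q [ 0.38  0.63 -0.01  1.9   0.01  0.61  1.9 ]
```

View pics/s28.png

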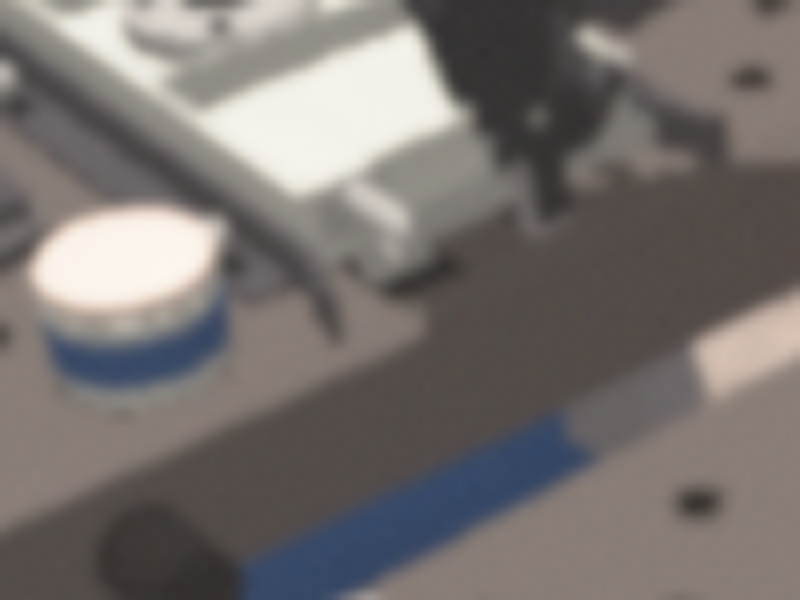

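```bash
python3 -m handwheel '0 0 0 0 0 0 12; 0 0 0 0 0 0 18; 0 0 0 0 0 0 26; 0 0 0 0 0 0 34; 0 0 0 0 0 0 36; 0 0 0 0 0 0 36' 20;python3 st.py; python3 -m handwheel '0 0 -5 0 0 0 36; 0 0 -20 0 0 0 36; 0 0 -50 0 0 0 36; 0 0 -100 0 0 0 36; 0 0 -150 0 0 0 36; 100 0 -200 0 0 0 36'; python3 st.py
```

```text
clock: 27.55
tcp_pos: [0.5262, -0.2769, 0.0087]
orientation: [2.271, 2.17, -0.0]
contact_force: [-0.4, 0.2, -0.3]
grip_width: 0.0359
t 27.55 tcp [ 0.5262 -0.2769  0.0087] xhead 87.39 tilt 0.02 F [-0.4  0.2 -0.3] M [ 0.02 -0.02 -0.02] w 0.0359 q [ 0.38  0.63 -0.01  1.9   0.01  0.61  1.9 ]
clock: 28.3
tcp_pos: [0.5294, -0.2254, 0.191]
orientation: [2.275, 2.156, 0.002]
contact_force: [1.9, 1.9, -0.1]
grip_width: 0.0358
t 28.3 tcp [ 0.5294 -0.2254  0.191 ] xhead 86.92 tilt 0.39 F [ 1.9  1.9 -0.1] M [ 0.07 -0.03 -0.01] w 0.0358 q [ 0.3   0.35 -0.01  1.84  0.01  0.94  1.8 ]
```

Released with no contact. Move back over the table to clear the view.

```bash
python3 -m handwheel '40 0 -20 0 0 0 36; 90 0 -40 0 0 0 36; 150 0 -40 0 0 0 36; 210 0 -40 0 0 0 36; 270 0 -40 0 0 0 36; 330 0 -40 0 0 0 36;  330 0 -40 0 0 0 36'; python3 st.py; python3 - <<'E'
from h import *
f=grab_frame("top"); crop(f,410,180,570,290,5,"t30.png"); cv2.imwrite("pics/t30f.png",f["pixels"][:,:,::-1]); np.save("t30.npy",f,allow_pickle=True)
f=grab_frame("scene"); crop(f,130,130,330,280,4,"s30.png")
E
```

```text
clock: 29.18
tcp_pos: [0.5431, 0.1154, 0.228]
orientation: [-2.26, -2.18, -0.005]
contact_force: [-0.2, -0.2, -0.4]
grip_width: 0.0361
t 29.18 tcp [0.5431 0.1154 0.228 ] xhead 87.94 tilt 0.19 F [-0.2 -0.2 -0.4] M [-0.03 -0.   -0.03] w 0.0361 q [-0.17  0.29 -0.18  1.84  0.06  1.01  1.16]
```

View pics/t30.png

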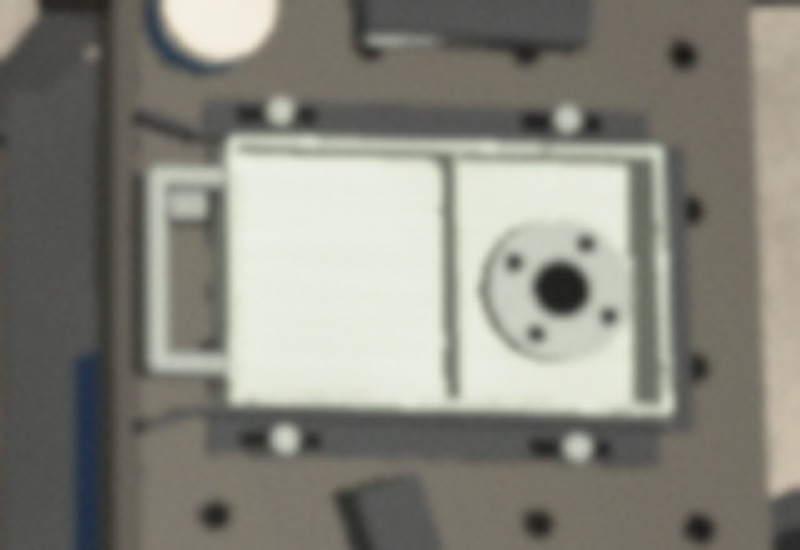

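View pics/s30.png

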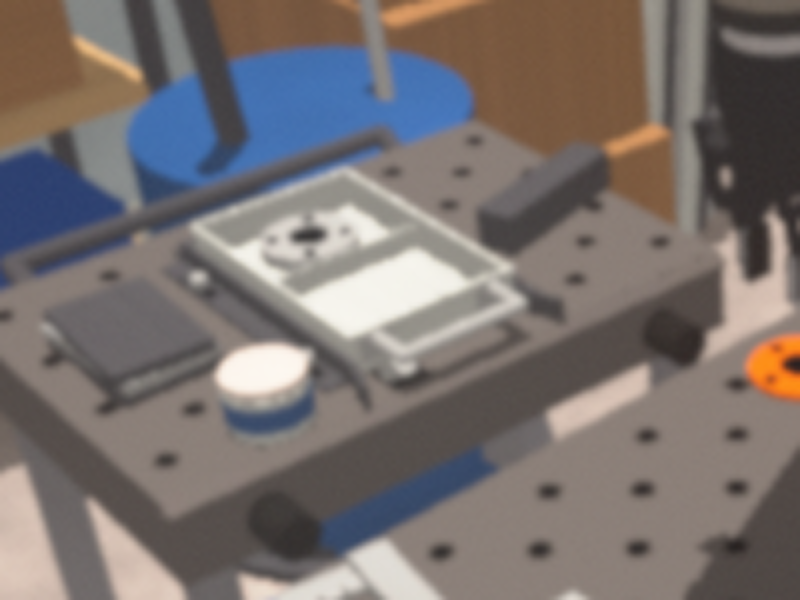

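View pics/t30f.png

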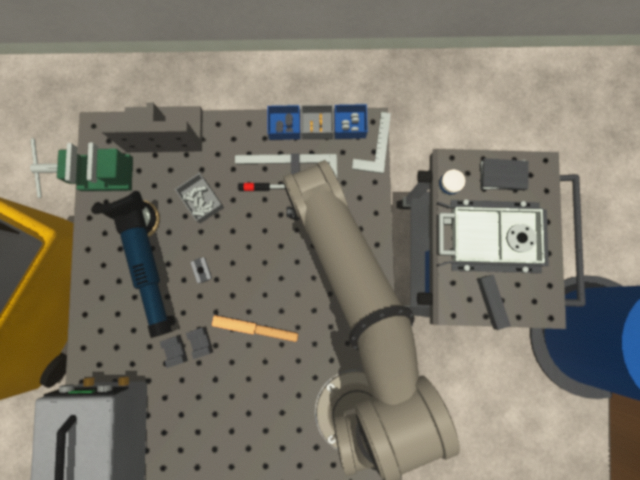

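```bash
python3 - <<'E'
from h import *
a=np.load("top.npy",allow_pickle=True).item(); b=np.load("t30.npy",allow_pickle=True).item()
x=[cv2.resize(f["pixels"][205:232,434:464,::-1],None,fx=13,fy=13,interpolation=cv2.INTER_CUBIC) for f in(a,b)]
cv2.imwrite("pics/cmp.png",np.hstack(x))
for f in(a,b):
    g=cv2.cvtColor(f["pixels"],cv2.COLOR_RGB2GRAY).astype(int); print(g[217:223,438:464])
g=cv2.cvtColor(b["pixels"],cv2.COLOR_RGB2GRAY).astype(float)
u=[];rw=[];up=[];lo=[]
for v in range(218,256,3):
    s=g[v,530:556]; i=np.where((s[:-1]>=165)&(s[1:]<165))[0]
    if len(i): u.append([530+i[-1]+(s[i[-1]]-165)/(s[i[-1]]-s[i[-1]+1]),v])
for c in range(465,536,3):
    s=g[196:225,c]; i=np.where((s[:-1]<165)&(s[1:]>=165))[0]; up.append([c,196+i[0]+(165-s[i[0]])/(s[i[0]+1]-s[i[0]])])
    s=g[275:245:-1,c]; i=np.where((s[:-1]<165)&(s[1:]>=165))[0]; lo.append([c,275-i[0]-(165-s[i[0]])/(s[i[0]+1]-s[i[0]])])
N=ray(b,u,.036);L=ray(b,up,.036);R=ray(b,lo,.036)
A=np.polyfit(L[:,1],L[:,0],1);B=np.polyfit(R[:,1],R[:,0],1)
print("nose y",np.median(N[:,1]),"end bar -.5824; headings",np.degrees(np.arctan2(-1,-A[0])),np.degrees(np.arctan2(-1,-B[0])))
print("L",np.polyval(A,-.45),"guide",.6238-.0482*.45,"R(side wall)",np.polyval(B,-.45),"guide",.4541-.043*.45)
E
```

```text
[[ 97  71  44  34  51 106 157 182 189 190 190 186 170 122  66  35  29  28
   26  27  26  30  46  75 101 113]
 [ 94  71  44  31  52 104 158 182 190 188 191 186 170 123  66  35  28  29
   26  27  27  29  47  77 100 113]
 [ 93  71  43  33  55 103 156 180 189 187 187 184 169 124  67  35  28  28
   26  27  27  30  47  76 102 111]
 [ 90  69  43  34  53 103 155 182 187 187 186 184 168 121  66  36  27  29
   26  27  29  28  46  76 101 112]
 [ 88  69  43  32  47  96 150 179 185 186 185 184 166 121  67  34  27  26
   27  27  26  28  47  77 100 113]
 [ 87  68  46  34  44  86 138 167 175 175 173 172 156 113  61  32  31  28
   24  29  28  30  46  78 102 111]]
[[ 92 138 174 192 186 162 148 149 151 153 151 153 146 138 134 135 143 173
  209 223 228 232 234 233 233 234]
 [ 93 137 176 193 185 160 153 155 159 158 159 156 146 120 100 103 127 168
  208 223 228 233 233 234 234 234]
 [ 91 136 175 194 187 168 168 175 178 179 178 176 160 121  91  92 119 165
  209 224 230 232 234 235 235 235]
 [ 92 137 175 194 188 169 173 182 186 187 185 183 168 126  91  92 118 166
  208 225 230 234 235 235 235 234]
 [ 92 137 176 193 186 168 169 181 187 186 186 183 167 128  93  97 119 165
  208 225 231 235 235 236 236 235]
 [ 91 136 173 193 183 162 161 171 175 175 175 174 158 120  93  99 120 163
  208 224 230 233 235 235 235 236]]
nose y -0.5843195515047668 end bar -.5824; headings -93.50861022662015 -90.69617318517805
L 0.6026898187779265 guide 0.60211 R(side wall) 0.432595074364205 guide 0.43475
```

View pics/cmp.png

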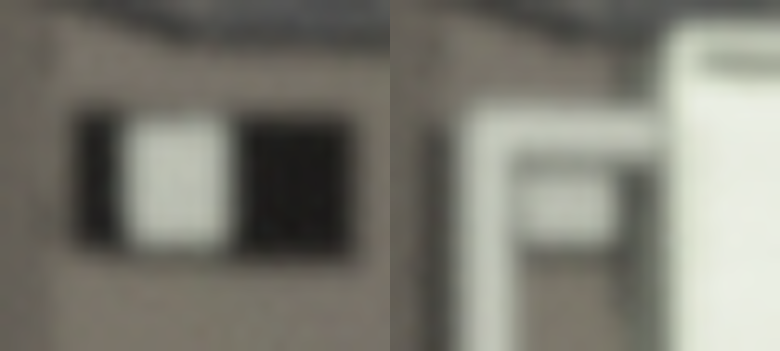

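```bash
python3 -c "
from bench import workorder
print(workorder.hand_in())"
```

```text
the job is handed in; nothing more can be done
None
```

I slid the tray across the gap and in between the guides until it stopped on the end bar, then let go and handed the job in after about 29 s. I gripped it by the handle, turned it into line with the bay on the table, and pushed it over the gap with light downward pressure (about 3 to 11 N at the wrist).

**Last checks**
- **End stop:** the tool stopped at y = −0.275 m, where I had predicted −0.2747 m. The push rose to about 11.5 N while the tray no longer moved.
- **Nose position:** the top camera puts the nose at y = −0.584 m and the end bar at −0.582 m, which agree within calibration. That makes the bar about 325 mm in from the near edge.
- **Catch:** it looks up behind the rear wall. The flap's visible end and brightness match the first picture. This is judged from the images only, since the joint can't be read directly.
- **Flanges and bystanders:** a flange shows in the front compartment, and the lower one is hidden under it. The bystanders in view look unmoved by eye, but I didn't measure them and the arm covers part of the F-clamp.
- **Robot:** it stands clear over the table, with force readings about zero.

**What disagreed**
- **Jump at the table edge:** as the rear left the table, the tool moved about 3 mm ahead, 2.5 mm sideways and 1 mm down from its command. I put this down to the tray dropping onto the slightly lower deck, though that doesn't explain the sideways part. I corrected it before pushing on.
- **Final heading:** the tray's two side edges gave −93.5° and −90.7°, against −92.6° for the bay. I trusted the average and the fit between the guides, because the measured right edge takes in the side wall.

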